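# Square up and lock the side fence of a packet stamping board

### The job

The side fence of the packet stamping board has been knocked out of square. Take the set square by its grip and press it gently into the corner between the back stop and the fence, so that it swings the fence until one leg lies flush along the back stop and the other flush along the fence, and hold it pressed against both for a moment to check that there is no gap. Then swing the clamp lever fully over so that the fence is locked square, lay the set square flat on the table off the board, and leave the packet and the stamp where they are.

Things in the scene. Friction and masses are not known exactly. Their poses are not given: they have to be found in the camera images.
- board: Plywood stamping board, 260 x 380 mm, 15 mm thick, fixed to the table. Origin: centre of its underside, on the table. x points across it, away from the robot, to the edge with the back stop; y along it to the left, to the side fence; z up. Working surface at z = 15 mm.
- back_stop: Back stop: two clamp screws (18 mm high) hold a bar along the board's y (y -132 to +90 mm of the board), 18 mm thick, 29 mm high. Origin: on the surface between the screws, board (112, 0, 15) mm; axes as the board's. The bar's working face looks to -x and lies anywhere from 28 to 54 mm in front (-x) of this origin: it is not reported, find it by touch. The bar holds up to 100 N.
- side_fence: Swivelling bar, 24 mm wide, 29 mm high, reaching from its pivot 140 mm to the robot (own -x) and 80 mm away from it. Origin: pivot, on the surface at board (10, 115, 15) mm. Its x is parallel to the board's when square. Working face: its right one, own y = -12 mm. Starts skew, near end swung right by up to 7 degrees or left by up to 4. Turns stiffly with 0.3 N m; stays put, no spring.
- set_square: Aluminium set square lying flat, 0.28 kg: two equal legs 150 x 26 mm, 14 mm thick, and a brace. Origin: underside, below the middle of its grip. Outer working faces at own x = +70 and y = +70 mm, meeting in the right angle at (70, 70); legs end at -80 mm. Grip: bar 14 mm wide, 74 mm long, 30 to 52 mm up, along (1, 1). It fits the corner of stop and fence with its axes parallel to the board's.
- lock_lever (a joint): Clamp lever on the fence's pivot bolt, rad: 0 to 0.3 at the start (loose), growing clockwise seen from above to its stop at 1.22 (locked). Turns about the vertical through the fence's origin. At 0 it points 150 degrees anticlockwise from the board's x (to the robot and left), locked 80 degrees (left). Stiff, about 1.2 N at its tip; stays where it is left.
- lever_tip (a point): Middle of the 17 mm ball at the end of the black clamp lever, 66 mm from its axis and 56.5 mm above the board's surface. The lever's arm is a 12 mm round bar that rises from 48 mm at the hub to the ball; below it is free room down to the fence's top, 29 mm above the board.
- packet: Packet of biscuits, 88 x 135 x 13 mm, lying on the right-hand part of the board. Origin: centre of its underside.
- stamp: Date stamp with a wooden handle, 26 x 42 x 78 mm, standing on the table to the right of the board. Origin: centre of its underside.

How it is judged:
On the way, in this order (a step that is already met when the one before it is completed fails the run):
1. the set square is held flush in the corner for 0.3 s: level, parallel to the board within 0.02 rad, over 1 N on the back stop and on the fence at once, the fence square within 0.015 rad (contact force between set_square and back_stop above 1 N and contact force between set_square and side_fence above 1 N and angle between set_square's own z axis and vertical below 0.06 rad and angle between the x axis of set_square and the x axis of board, either way round below 0.02 rad and angle between the x axis of side_fence and the x axis of board, either way round below 0.015 rad), for 0.3 s.
2. the clamp lever is fully over (above 1.15 rad) with the fence still square to within 0.015 rad (value of joint lock_lever above 1.15 rad and angle between the x axis of side_fence and the x axis of board, either way round below 0.015 rad), for 0.2 s.
At the end, for the whole second after the job is handed in: The side fence is square to the board (parallel to the board's x axis within 0.015 rad), the clamp lever is over at its stop (above 1.15 rad), and the set square is released and at rest, lying flat on the table off the board (underside less than 6 mm above the table, tilted less than 0.06 rad) (all of step 2 and height (world z) of set_square below 0.006 m and angle between set_square's own z axis and vertical below 0.06 rad and linear speed of set_square below 0.02 m/s); the robot touches nothing.
It fails at once if the square is rammed against the back stop or the fence with more than 45 N (contact force between set_square and back_stop above 45 N or contact force between set_square and side_fence above 45 N).
It fails at once if the packet or the stamp is moved by more than 30 mm (distance of any of packet, stamp from where it was at the start of the episode above 0.03 m).
It also fails if it takes over 70 s, if anything falls off the work surface, if the arm or the gripper's body presses on something with over 40 N, if the wrist force passes 120 N, or if a joint passes its speed limit or range.

### The arm

A 7-joint arm with a two-finger parallel gripper is mounted at the origin on a cart in front of the work surface, level with it; the furniture and walls round the work are solid. World frame = base frame: x ahead of the robot, y to its left, z up, the work surface at z = 0. Lengths are in m, angles in rad, forces in N, time in s.
With the tool pointing down it reaches from about 0.425 to 0.875 m from the base axis. Payload 9.9 kg.
Tool frame: the origin (TCP) lies midway between the tips of the shut fingers; the grasp point (between the pads) lies 19 mm behind it (r.grip_point_offset is the distance from the TCP to the grasp point, in m); z points along the fingers, y is the direction in which the jaws open and shut (so a half turn about z gives the same grasp; the last joint's range is limited). The gripper opens to 85 mm and grips with 20 to 120 N. Pads are 22 mm wide; open, the fingers measure 114 mm over their backs; the gripper's body (76 mm by 85 mm) begins 54 mm behind the grasp point. The pads swing forward as they close: fully open they stand 13 mm farther back than shut.
Start: joints at [1.022, 0.576, 0.025, 1.437, -0.015, 1.129, -0.057], TCP at [0.303, -0.603, 0.231] pointing down, gripper open.
Joint ranges: [-2.76, 2.76], [-0.34, 2.15], [-1.52, 1.57], [0.19, 2.46], [-1.09, 4.23], [0.17, 1.99], [-2.82, 2.82]. Speed limits (rad/s): [2.22, 2.22, 3.01, 3.01, 3.14, 3.14, 3.14].

### API

Orientations are given as a unit quaternion [x, y, z, w].
In Python, from cell import r, grab_frame, camera_model, job gives the robot as it stands.
- The arm moves only by the tool play_rows, never from a script. Its argument "targets" is a list that holds one entry, the list of rows, each a list of 7 numbers: the shift along the tool's x, y, z in m, then the turn, a rotation vector about the tool's x, y, z in degrees, then the closure in counts, from 0 (fully open) to 255 (shut). A call has 1 to 10 rows; each row is the pose to reach, as a shift and turn from the pose measured when the call began, along the tool's axes at that moment; what a row does not reach only later rows make up. A row lasts 1/8 s, in which the tool goes at most 62.5 mm and 10.7 degrees, less where a joint would pass 70% of its speed; a pose out of reach is approached as far as the arm can. A call with a gripper value outside its range is refused whole. The fingers move at their own pace and stop on an object; "grip_force" is the grip in N (left out, the last holds). Time passes only in rows, so rows that repeat a pose let the fingers close. It gives the time, the measured TCP pose, the force and the opening at its end, in the units of the state.
- r.sense(): the state, without advancing time (a new reading comes with each control period).
- grab_frame(name): name is "scene" or "top" or "wrist"; returns the picture (420x560x3 uint8, red, green, blue); there is no depth.
- camera_model(name): a dict with "vfov" (degrees; the focal length in pixels is half the picture's height over the tangent of half this angle, whatever the lens; pixels are square), "cx", "cy" (the principal point, pixels), "extrinsics" (4x4, takes a point from world to camera coordinates); the wrist camera has in their place "hand_eye" (4x4, takes a point from camera to tool coordinates, whose origin is the TCP and whose axes are the flange's). Camera axes: x right, y up, looking along -z (the intrinsics and any distortion apply to the point x, -y, -z); pixel columns grow to the right and rows downward; lengths in m; the calibration is good to about 2 mm. The wrist camera is an equidistant fisheye: a pixel r from the principal point sees the ray r / f radians off the axis. A picture is of the moment at which its call begins: read the wrist's pose just before it. camera_model takes no time and is no camera call.
- job.close_job(): hands the job in, once; it reports no verdict.
The state is a dict: "clock": time; "joint_pos": joint angles; "qd": joint speeds; "joint_torque": joint torques, N m; "tcp_pos": TCP position; "tool_rot": TCP orientation; "contact_force": force on the tool from outside, world axes, zero at the start; "moment": the same for the moment, N m; "finger_gap": finger opening in m.
Only numpy, scipy, OpenCV 4.12 (cv2) and the standard library are available. Lean on these libraries where they do the work, as an engineer would, in place of code of your own. Each camera call takes 0.05 s, during which the arm holds its last target.

## Working session

There is one attempt and no reset: what is moved stays moved. The work goes in short steps, Python scripts to look and compute and a tool call to move; the robot and the scene stay as the last step left them, time stands still between calls to the robot, and variables do not carry over. Pictures are saved under pics/ and viewed, and the job is handed in when it is done.

Besides the shell and the picture viewer there is one more tool, called in YAML: its name, and indented under it one key for each argument. play_rows: Moves the arm, as the interface text tells. Its arguments: {"type":"object","properties":{"targets":{"type":"array"},"grip_force":{"type":"number"}},"required":["targets"]}

```bash
ls; mkdir -p pics; python3 - <<'E'
from cell import r, grab_frame, camera_model, job
import cv2
s=r.sense()
print(s)
print(r.grip_point_offset)
for n in ["scene","top","wrist"]:
    print(n,camera_model(n))
    cv2.imwrite(f"pics/a_{n}.png",grab_frame(n)[:,:,::-1])
E
```

```text
pics
{'clock': 0.0, 'joint_pos': array([ 1.02223113,  0.57650516,  0.0248655 ,  1.43790905, -0.01505334,
        1.12900941, -0.05648222]), 'qd': array([ 1.67076140e-04, -5.50959920e-04,  3.59321987e-06, -6.52562885e-04,
       -6.01137571e-04,  3.39647238e-04,  2.80112030e-04]), 'joint_torque': array([-5.33506827e-04, -7.65761089e+01,  2.25032620e+00, -2.85968649e+01,
        1.52980036e-02,  1.27711557e-02,  2.98693465e-05]), 'tcp_pos': array([ 0.30234798, -0.60298713,  0.23046088]), 'tool_rot': array([ 9.73118850e-01,  2.30302033e-01, -2.13264942e-04, -7.95225052e-04]), 'contact_force': array([-0.81581748, -0.79191843,  0.02723075]), 'moment': array([ 0.0151775 ,  0.04105675, -0.02645536]), 'finger_gap': 0.08540833061122695}
0.0187
scene {'vfov': 56.755933552300895, 'cx': 274.76276168852, 'cy': 206.05408961247767, 'extrinsics': array([[ 0.55548553, -0.83145696,  0.01073068, -0.35193268],
       [ 0.42379365,  0.29418684,  0.85665223, -0.26250467],
       [-0.71542629, -0.47131032,  0.51578271, -0.82274457],
       [ 0.        ,  0.        ,  0.        ,  1.        ]])}
top {'vfov': 52.02737726135538, 'cx': 275.7125080353073, 'cy': 202.7695882748116, 'extrinsics': array([[ 0.01235813, -0.99987346,  0.01001679, -0.06601072],
       [ 0.99205546,  0.01351449,  0.12507327, -0.5286779 ],
       [-0.12519282,  0.00839154,  0.99209694, -1.23363018],
       [ 0.        ,  0.        ,  0.        ,  1.        ]])}
wrist {'vfov': 65.70646984690485, 'cx': 277.75488242737845, 'cy': 206.6644938899971, 'hand_eye': array([[ 5.98561303e-04,  9.55369225e-01,  2.95413753e-01,
         7.45774066e-02],
       [ 9.99999809e-01, -6.17115395e-04, -3.04255699e-05,
         3.21576327e-04],
       [ 1.53236722e-04,  2.95413715e-01, -9.55369412e-01,
        -1.42480476e-01],
       [ 0.00000000e+00,  0.00000000e+00,  0.00000000e+00,
         1.00000000e+00]])}
```

View pics/a_top.png

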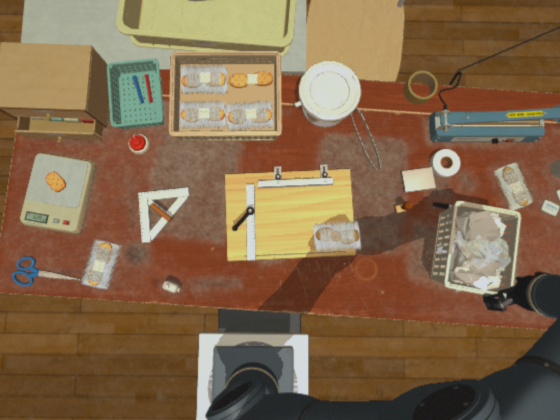

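View pics/a_scene.png

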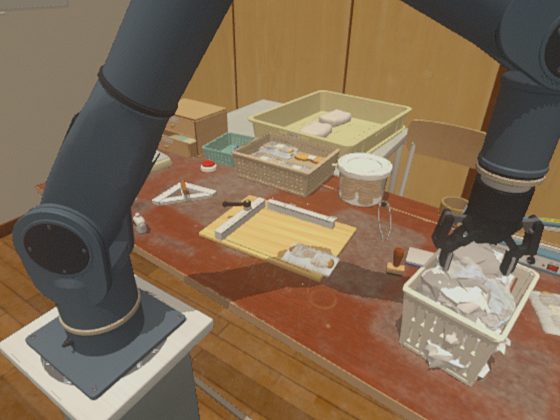

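The top view shows the board at about (225–355, 170–262). The set square is left of it at (138–190, 186–242) with its right angle at the upper left. The lever ball is at about (237, 226) and the stamp stands right of the board. Next I'll enlarge this view and measure.

```bash
cat > h.py <<'E'
import numpy as np, cv2
from cell import r, grab_frame, camera_model, job
from scipy.spatial.transform import Rotation as R
def ray(name,u,v,state=None,cm=None):
    cm=cm or camera_model(name); f=210/np.tan(np.radians(cm['vfov']/2))
    x=(u-cm['cx'])/f; y=(v-cm['cy'])/f
    if name=='wrist':
        s=state or r.sense()
        rr=np.hypot(x,y)
        d=np.array([np.sin(rr)*x/max(rr,1e-9),-np.sin(rr)*y/max(rr,1e-9),-np.cos(rr)])
        H=cm['hand_eye']; T=np.eye(4); T[:3,:3]=R.from_quat(s['tool_rot']).as_matrix(); T[:3,3]=s['tcp_pos']
        M=T@H
        return M[:3,3],M[:3,:3]@d
    E=np.linalg.inv(cm['extrinsics']); d=np.array([x,-y,-1.])
    return E[:3,3],E[:3,:3]@d
def onz(name,u,v,z,state=None):
    o,d=ray(name,u,v,state); return o+d*(z-o[2])/d[2]
def proj(name,p,state=None):
    cm=camera_model(name); f=210/np.tan(np.radians(cm['vfov']/2))
    if name=='wrist':
        s=state or r.sense(); T=np.eye(4); T[:3,:3]=R.from_quat(s['tool_rot']).as_matrix(); T[:3,3]=s['tcp_pos']
        c=np.linalg.inv(T@cm['hand_eye'])@np.r_[p,1]
        x,y,z=c[0],-c[1],-c[2]; th=np.arctan2(np.hypot(x,y),z); k=th/max(np.hypot(x,y),1e-9)
        return np.array([cm['cx']+f*k*x,cm['cy']+f*k*y])
    c=cm['extrinsics']@np.r_[p,1]; return np.array([cm['cx']+f*c[0]/-c[2],cm['cy']-f*c[1]/-c[2]])
def save(name,img,crop=None,k=1):
    if crop: x0,y0,x1,y1=crop; img=img[y0:y1,x0:x1]
    img=cv2.resize(img,None,fx=k,fy=k,interpolation=cv2.INTER_CUBIC)
    cv2.imwrite('pics/'+name,img[:,:,::-1])
def togo(p,yaw,s=None):
    """shift in tool axes and rotvec(deg) from present pose to tool-down pose with tool x axis at yaw (world)"""
    s=s or r.sense(); Rn=R.from_quat(s['tool_rot'])
    c,sn=np.cos(yaw),np.sin(yaw)
    Rt=R.from_matrix(np.array([[c,sn,0],[sn,-c,0],[0,0,-1.]]))
    return Rn.inv().apply(np.array(p)-s['tcp_pos']), np.degrees((Rn.inv()*Rt).as_rotvec())
def yaw(s=None):
    s=s or r.sense(); m=R.from_quat(s['tool_rot']).as_matrix(); return np.arctan2(m[1,0],m[0,0])
E
python3 - <<'E'
from h import *
import numpy as np
a=cv2.imread('pics/a_top.png')[:,:,::-1]
save('top_board.png',a,(215,160,375,270),5); save('top_sq.png',a,(125,175,205,255),7)
print(np.degrees(yaw()))
for n,(u,v) in dict(ul=(225,175),ur=(351,170),lr=(355,258),ll=(228,262)).items(): print(n,onz('top',u,v,.015))
print('sqcorner',onz('top',140,193,.014),onz('top',188,188,.014),onz('top',148,242,.014))
E
```

```text
26.634521288857023
ul [0.61396582 0.09433758 0.015     ]
ur [ 0.63475224 -0.28561246  0.015     ]
lr [ 0.37102586 -0.29489371  0.015     ]
ll [0.35477757 0.078522   0.015     ]
sqcorner [0.55586348 0.34676504 0.014     ] [0.57298957 0.20414023 0.014     ] [0.41027546 0.31571309 0.014     ]
```

View pics/top_board.png

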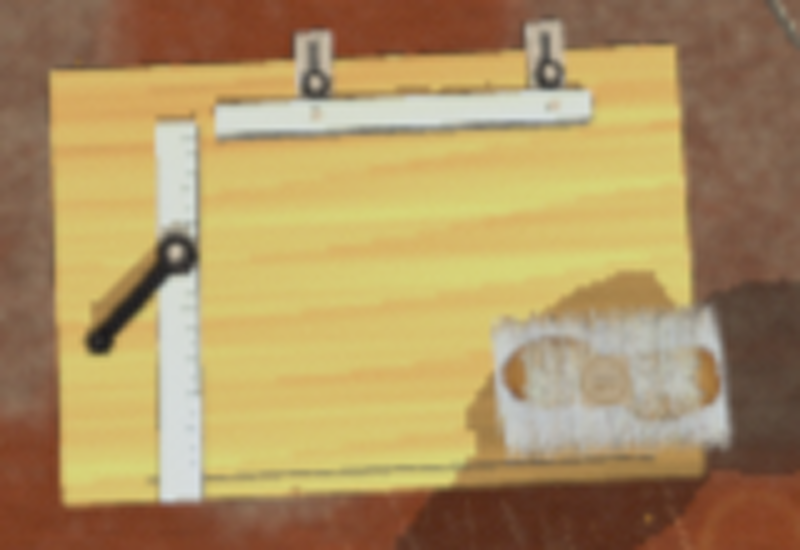

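View pics/top_sq.png

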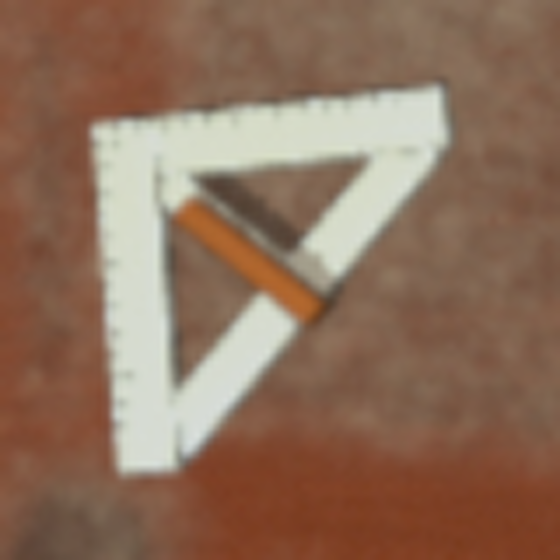

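```bash
python3 - <<'E'
from h import *
print(togo([.52,-.03,.30],np.radians(48)))
c=[onz('top',125+x/7,175+y/7,.014) for x,y in [(92,125),(440,85),(118,470)]]
print(c)
for p in (( c[0]-c[2]),( c[0]-c[1])): print(np.linalg.norm(p),np.degrees(np.arctan2(p[1],p[0])))
c=[onz('top',215+x/5,160+y/5,.015) for x,y in [(50,70),(675,45),(705,475),(65,505)]]
print(np.array(c),np.mean(c,0))
E
```

```text
(array([ 0.4513916 , -0.41481933, -0.06887587]), array([-7.19380719e-02, -8.38714483e-03, -2.13654791e+01]))
[array([0.55621823, 0.35232148, 0.014     ]), array([0.57558385, 0.20466595, 0.014     ]), array([0.40962679, 0.33374307, 0.014     ])]
0.1477640278651164 7.222931362058296
0.14892005061478783 97.47192453087331
[[ 0.61702363  0.09442041  0.015     ]
 [ 0.63778619 -0.28261327  0.015     ]
 [ 0.37983805 -0.29794182  0.015     ]
 [ 0.35768446  0.07859822  0.015     ]] [ 0.49808308 -0.10188411  0.015     ]
```

play_rows:
  targets:
    - [[0.045,-0.04,-0.03,0,0,-2,0],[0.09,-0.08,-0.05,0,0,-4,0],[0.135,-0.124,-0.07,0,0,-6,0],[0.18,-0.165,-0.07,0,0,-8,0],[0.225,-0.207,-0.07,0,0,-11,0],[0.27,-0.248,-0.07,0,0,-13,0],[0.315,-0.29,-0.07,0,0,-15,0],[0.36,-0.33,-0.07,0,0,-17,0],[0.405,-0.373,-0.07,0,0,-19,0],[0.45,-0.415,-0.07,0,0,-21,0]]

```text
clock: 1.4
tcp_pos: [0.5189, -0.0287, 0.3012]
tool_rot: [0.915, 0.404, -0.0, -0.001]
contact_force: [1.0, -0.8, 0.0]
finger_gap: 0.0853
```

```bash
python3 - <<'E'
from h import *
s=r.sense(); np.save('s1.npy',s,allow_pickle=True); print(np.degrees(yaw(s)),s['qd'])
a=grab_frame('wrist'); save('w1.png',a); save('w1b.png',a,None,1.4)
print(togo([.4957,.274,.2],np.radians(52.3)))
E
```

```text
47.68046882089781 [-0.75983698  0.20831189 -0.26055288 -0.28569343  0.12859093  0.09779245
 -0.76624134]
(array([ 0.20121621, -0.21325527,  0.10319109]), array([-0.18821884, -0.34086883, -3.94984127]))
```

View pics/w1b.png

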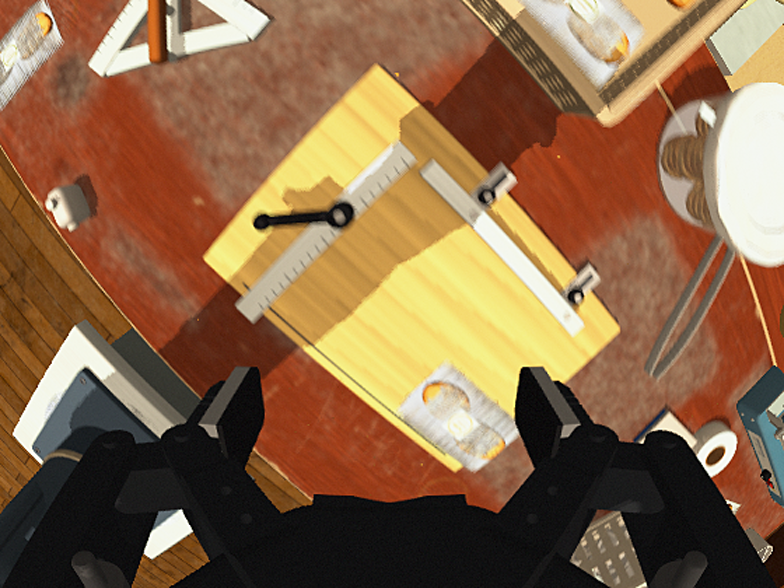

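The wrist view shows the whole board, with corners at about (377,65), (619,328), (461,471) and (205,258) in the 1.4x picture. It also shows the fence, the lever and the stop bar. The arm was still drifting in this picture, so I'll take a settled one and measure from that.

```bash
python3 - <<'E'
from h import *
s=r.sense(); print(s['qd'].round(3)); s=r.sense()
a=grab_frame('wrist'); s2=r.sense(); print(s['tcp_pos'],s2['tcp_pos'],s2['qd'].round(3))
s3=r.sense(); a=grab_frame('wrist'); s4=r.sense(); print(s3['tcp_pos'],s4['tcp_pos'],s4['qd'].round(3))
np.save('s2.npy',s3,allow_pickle=True); save('w2.png',a); save('w2c.png',a,(140,40,460,345),2.4)
m=cv2.inRange(cv2.cvtColor(a,cv2.COLOR_RGB2HSV),(15,90,60),(32,255,255))
m=cv2.morphologyEx(m,cv2.MORPH_CLOSE,np.ones((25,25)))
cs=max(cv2.findContours(m,0,2)[0],key=cv2.contourArea)
pw=np.array([onz('wrist',*p[0],.015,s3)[:2] for p in cs])
print(cv2.contourArea(cs),cv2.minAreaRect((pw*1000).astype(np.float32)))
E
```

```text
[ 0.052 -0.022  0.009  0.037 -0.035 -0.009  0.137]
[ 0.52119524 -0.01875967  0.30127164] [ 0.52011314 -0.02261544  0.30106507] [ 0.069 -0.015  0.099  0.028  0.024  0.012  0.073]
[ 0.52011314 -0.02261544  0.30106507] [ 0.51921003 -0.02667107  0.30087671] [ 0.054 -0.012  0.067  0.019  0.016  0.005  0.024]
44297.5 ((481.705322265625, -112.80453491210938), (352.0490417480469, 427.97723388671875), 10.365792274475098)
```

View pics/w2c.png

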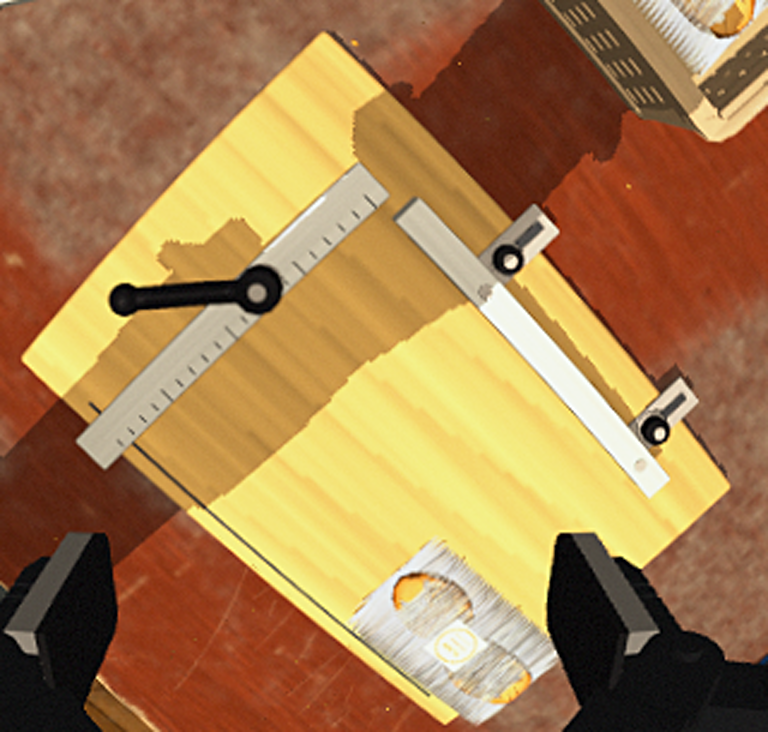

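```bash
python3 - <<'E'
from h import *
s=np.load('s2.npy',allow_pickle=True).item()
q=lambda x,y,z:onz('wrist',140+x/2.4,40+y/2.4,z,s)
def ang(a,b): d=b-a; return np.linalg.norm(d),np.degrees(np.arctan2(d[1],d[0]))
UL,UR,LL,LR=[q(x,y,.015) for x,y in [(328,32),(729,487),(23,358),(447,722)]]
print('corners',UL,UR,LL,LR); print('x axis',ang(LL,UL),ang(LR,UR),'y axis',ang(UR,UL),ang(LR,LL))
n=[q(x,y,.044) for x,y in [(77,440),(106,469),(360,163),(388,195)]]
print('fence',n,ang(n[1],n[3]),ang(n[0],n[2]),ang(n[1],n[0]))
b=[q(x,y,.044) for x,y in [(395,217),(652,497),(415,198),(667,478)]]
print('bar',b,ang(b[1],b[0]),ang(b[0],b[2]))
h=q(259,288,.07); ball=q(123,299,.0715); print('hub',h,'ball',ball,ang(h,ball))
ball2=onz('top',215+98/5,160+342/5,.0715); h2=onz('top',215+175/5,160+253/5,.07); print('top',h2,ball2,ang(h2,ball2))
c=[onz('top',215+x/5,160+y/5,.044) for x,y in [(202,500),(198,122),(215,137),(590,123)]]; print(c,ang(c[0],c[1]),ang(c[3],c[2]))
E
```

```text
corners [0.61818594 0.09095084 0.015     ] [ 0.63740502 -0.28279475  0.015     ] [0.36179889 0.07723568 0.015     ] [ 0.38450791 -0.29762181  0.015     ]
x axis (np.float64(0.2567536255606461), np.float64(3.0620607575757925)) (np.float64(0.25333138488832607), np.float64(3.355343281047912)) y axis (np.float64(0.3742394117547782), np.float64(92.94372283042672)) (np.float64(0.3755447151060037), np.float64(93.46676537715557))
fence [array([0.36467774, 0.01976865, 0.044     ]), array([ 0.36484653, -0.00363212,  0.044     ]), array([0.58186544, 0.02563327, 0.044     ]), array([0.58171891, 0.00398179, 0.044     ])] (np.float64(0.21700599310863605), np.float64(2.0107027494782734)) (np.float64(0.2172668595521512), np.float64(1.546755189219256)) (np.float64(0.023401382273582457), np.float64(90.41326420207872))
bar [array([ 0.57697595, -0.00688516,  0.044     ]), array([ 0.59028892, -0.22983298,  0.044     ]), array([ 0.59114539, -0.00618847,  0.044     ]), array([ 0.60431286, -0.22622826,  0.044     ])] (np.float64(0.2233449437035466), np.float64(93.41726640143445)) (np.float64(0.014186553440511607), np.float64(2.8148910513976158))
hub [0.50474766 0.0133885  0.07      ] ball [0.45128463 0.05546126 0.0715    ] (np.float64(0.06804896878247425), np.float64(141.7989995137655))
top [0.50138895 0.0141973  0.07      ] [0.44996228 0.05669765 0.0715    ] (np.float64(0.06673254460423966), np.float64(140.42878202162152))
[array([ 0.36179199, -0.00278698,  0.044     ]), array([0.58165473, 0.00357541, 0.044     ]), array([ 0.57288193, -0.00655364,  0.044     ]), array([ 0.58429775, -0.22679517,  0.044     ])] (np.float64(0.2199547842428363), np.float64(1.6575629696123437)) (np.float64(0.2205371868391285), np.float64(92.96716706215398))
```

```bash
python3 - <<'E'
from h import *
s=r.sense(); print(s['tcp_pos'],s['qd'].round(3))
print(togo([.4957,.274,.2],np.radians(52.3)))
E
```

```text
[ 0.51921003 -0.02667107  0.30087671] [ 0.054 -0.012  0.067  0.019  0.016  0.005  0.024]
(array([ 0.20765081, -0.21834792,  0.10167226]), array([-0.13172227, -0.08277522, -4.27970675]))
```

play_rows:
  targets:
    - [[0.035,-0.036,0.01,0,0,-1,0],[0.07,-0.073,0.03,0,0,-2,0],[0.105,-0.11,0.05,0,0,-3,0],[0.14,-0.146,0.07,0,0,-4,0],[0.175,-0.182,0.085,0,0,-4.3,0],[0.208,-0.218,0.1,0,0,-4.3,0],[0.208,-0.218,0.1,0,0,-4.3,0],[0.208,-0.218,0.1,0,0,-4.3,0],[0.208,-0.218,0.1,0,0,-4.3,0],[0.208,-0.218,0.1,0,0,-4.3,0]]

```text
clock: 2.8
tcp_pos: [0.4967, 0.2727, 0.2021]
tool_rot: [0.898, 0.44, 0.0, -0.001]
contact_force: [-0.0, -0.7, -0.7]
finger_gap: 0.0856
```

```bash
python3 - <<'E'
from h import *
s=r.sense(); print(s['clock'],s['tcp_pos'],s['qd'].round(3),np.degrees(yaw(s)),s['contact_force'])
np.save('s3.npy',s,allow_pickle=True)
a=grab_frame('wrist'); save('w3.png',a,None,1.4)
print('origin guess px',proj('wrist',np.array([.4957,.274,.052]),s)*1.4)
E
```

```text
2.8 [0.49674041 0.27273675 0.20205727] [-0.004  0.002 -0.003 -0.002  0.     0.    -0.001] 52.207294183165445 [-0.02257917 -0.7201976  -0.6770545 ]
origin guess px [386.89595309 266.24758438]
```

View pics/w3.png

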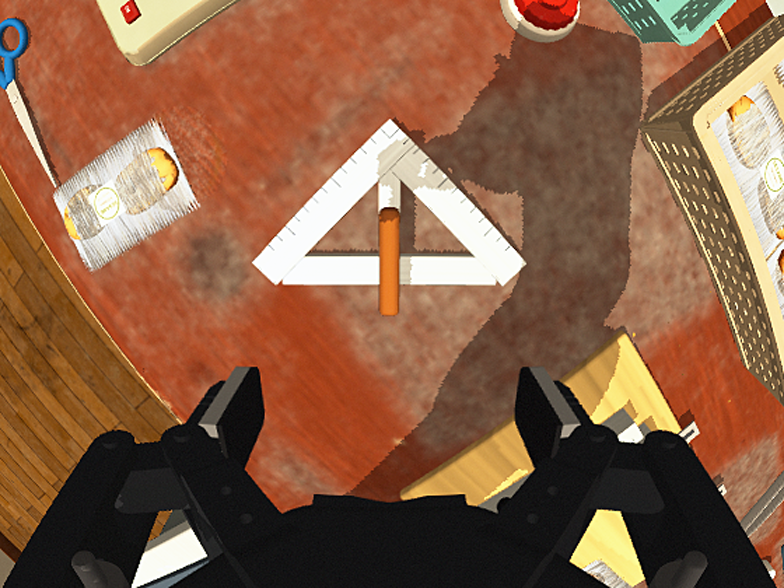

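The wrist view shows the square centred under the tool, with its apex at (390,120) and leg ends at (252,264) and (525,265). The orange grip runs from (389,208) to (390,315).

```bash
python3 - <<'E'
from h import *
s=np.load('s3.npy',allow_pickle=True).item()
q=lambda x,y,z:onz('wrist',x/1.4,y/1.4,z,s)
def ang(a,b): d=b-a; return np.linalg.norm(d),np.degrees(np.arctan2(d[1],d[0]))
c,l,rr=q(390,120,.014),q(252,264,.014),q(525,265,.014)
print(c,ang(l,c),ang(rr,c))
a=cv2.resize(cv2.imread('pics/w3.png'),None,fx=1,fy=1)
m=cv2.inRange(cv2.cvtColor(a,cv2.COLOR_BGR2HSV),(5,150,80),(16,255,255)); m[:200]=0;m[330:]=0;m[:,:370]=0;m[:,410:]=0
p=np.array(np.nonzero(m)[::-1]).T.astype(np.float32); print(cv2.minAreaRect(p),p.min(0),p.max(0))
g=[q(389,208,.052),q(390,315,.052)]; print(g,ang(g[1],g[0]),(g[0]+g[1])/2)
for y in (46.5,):
  t=np.radians(7.3); print('orig from corner',c[:2]-np.array([[np.cos(t),-np.sin(t)],[np.sin(t),np.cos(t)]])@[.07,.07])
print(togo([.4957,.274,.022],np.radians(52.3)))
E
```

```text
[0.55756797 0.35052083 0.014     ] (np.float64(0.1499271453733145), np.float64(7.057279893397826)) (np.float64(0.14885828855455813), np.float64(96.61897228701544))
((390.6067199707031, 265.8340148925781), (128.19114685058594, 30.000993728637695), 86.79478454589844) [378. 201.] [409. 329.]
[array([0.52055394, 0.3038168 , 0.052     ]), array([0.4762818 , 0.24552708, 0.052     ])] (np.float64(0.07319640461263067), np.float64(52.78264302356727)) [0.49841787 0.27467194 0.052     ]
orig from corner [0.49702988 0.2721937 ]
(array([-1.35594442e-04, -1.00635394e-03,  1.80010951e-01]), array([-0.10014153, -0.10450911, -0.07042125]))
```

play_rows:
  targets:
    - [[0,0,0.045,0,0,0,0],[0,0,0.09,0,0,0,0],[0,0,0.13,0,0,0,0],[0,0,0.16,0,0,0,0],[0,0,0.18,0,0,0,0],[0,0,0.18,0,0,0,0],[0,0,0.18,0,0,0,100],[0,0,0.18,0,0,0,180],[0,0,0.18,0,0,0,255],[0,0,0.18,0,0,0,255]]
  grip_force: 80

```text
clock: 4.1
tcp_pos: [0.4969, 0.2735, 0.0226]
tool_rot: [0.898, 0.44, 0.001, -0.001]
contact_force: [-8.6, -5.7, 39.1]
finger_gap: 0.013
```

play_rows:
  targets:
    - [[0,0,0,0,0,0,255],[0,0,0,0,0,0,255],[0,0,0,0,0,0,255],[0,0,0,0,0,0,255]]
  grip_force: 100

```text
clock: 4.6
tcp_pos: [0.4968, 0.2735, 0.0227]
tool_rot: [0.898, 0.44, 0.001, -0.001]
contact_force: [-1.8, -0.7, 5.5]
finger_gap: 0.0124
```

```bash
python3 - <<'E'
from h import *
s=r.sense(); print(s['clock'],s['tcp_pos'],s['qd'].round(3),np.degrees(yaw(s)),s['contact_force'],s['moment'],s['finger_gap'])
a=grab_frame('wrist'); save('w4.png',a,None,1.4)
E
```

```text
4.6 [0.49682551 0.27347344 0.0227091 ] [ 0.    -0.    -0.     0.001 -0.001 -0.    -0.001] 52.21797064054835 [-1.79111925 -0.7169421   5.51260313] [-0.26665527  0.26577019  0.00058451] 0.012420837972606706
```

View pics/w4.png

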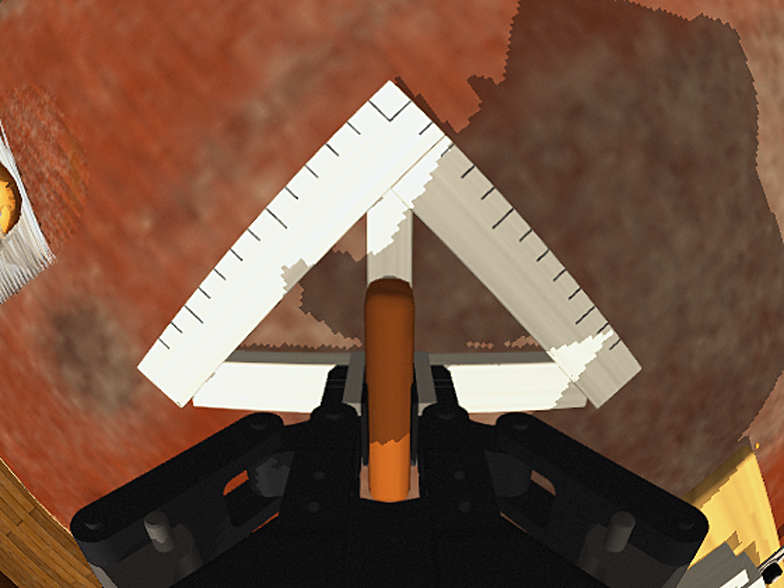

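The square is gripped symmetrically with a gap of 12.4 mm and its apex at (388,80). Next I'll plan the carry to a spot about 20 mm short of the corner and check the clearance to the packet.

```bash
cat >> h.py <<'E'
BY=np.radians(3.15); BC=np.array([.5005,-.103])
def b2w(x,y): c,s=np.cos(BY),np.sin(BY); return BC+np.array([c*x-s*y,s*x+c*y])
def w2b(p): c,s=np.cos(BY),np.sin(BY); d=np.array(p)[:2]-BC; return np.array([c*d[0]+s*d[1],-s*d[0]+c*d[1]])
E
python3 - <<'E'
from h import *
s=np.load('s2.npy',allow_pickle=True).item()
q=lambda x,y,z:onz('wrist',140+x/2.4,40+y/2.4,z,s)
for x,y in [(437,540),(555,655),(480,722),(355,628)]: print('packet',w2b(q(x,y,.02))*1000)
for x,y in [(395,217),(652,497)]: print('bar',w2b(q(x,y,.044))*1000)
for x,y in [(106,469),(388,195)]: print('fence',w2b(q(x,y,.044))*1000)
print('hub',w2b(q(259,288,.07))*1000)
s=r.sense()
t=b2w(-.010,.013); print(t)
print(togo([*t,.15],BY+np.pi/4)); print(togo([*t,.0405],BY+np.pi/4))
E
```

```text
packet [-32.58430227 -68.58474962]
packet [ -35.13875171 -194.67603748]
packet [-108.31197843 -201.92826943]
packet [-112.69615048  -79.1686053 ]
bar [81.60345833 91.81320613]
bar [  82.64526061 -131.53483264]
fence [-130.02522269  106.71843253]
fence [ 86.93642658 102.40318914]
hub [ 10.59767784 116.02620409]
[ 0.48980076 -0.09056914]
(array([-0.29172558,  0.21730374, -0.12826281]), array([-0.07553694, -0.13536421,  4.07002847]))
(array([-0.29198919,  0.2174388 , -0.01876321]), array([-0.07553694, -0.13536421,  4.07002847]))
```

play_rows:
  targets:
    - [[0,0,-0.04,0,0,0,255],[0,0,-0.09,0,0,0,255],[-0.02,0.015,-0.125,0,0,0,255],[-0.06,0.044,-0.128,0,0,1,255],[-0.105,0.078,-0.128,0,0,2,255],[-0.15,0.112,-0.128,0,0,2.5,255],[-0.195,0.145,-0.128,0,0,3,255],[-0.235,0.175,-0.128,0,0,3.5,255],[-0.27,0.2,-0.128,0,0,4,255],[-0.292,0.217,-0.128,0,0,4.1,255]]

```text
clock: 5.9
tcp_pos: [0.4887, -0.0931, 0.1493]
tool_rot: [0.914, 0.407, 0.0, -0.001]
contact_force: [0.5, 0.9, -2.4]
finger_gap: 0.0122
```

play_rows:
  targets:
    - [[0,0,0,0,0,0,255]]

```text
clock: 6.02
tcp_pos: [0.4882, -0.0957, 0.1489]
tool_rot: [0.914, 0.405, -0.0, -0.001]
contact_force: [0.4, 0.8, -2.2]
finger_gap: 0.0122
```

```bash
python3 - <<'E'
from h import *
s=r.sense(); print(s['clock'],s['tcp_pos'],s['qd'].round(3),np.degrees(yaw(s)),s['contact_force'],s['moment'],s['finger_gap'])
s=r.sense();a=grab_frame('wrist'); save('w5.png',a,None,1.4)
t=b2w(-.010,.013);print(togo([*t,.0405],BY+np.pi/4))
E
```

```text
6.025 [ 0.48823116 -0.09566895  0.14885577] [-0.01   0.001 -0.026  0.01  -0.01  -0.005 -0.01 ] 47.739613263626204 [ 0.40162699  0.78245267 -2.20468292] [-0.00570953 -0.01149183 -0.05523407] 0.012197384384737496
(array([ 0.00371453, -0.00115707,  0.10837863]), array([-0.12825968, -0.04755537, -0.32298733]))
```

View pics/w5.png

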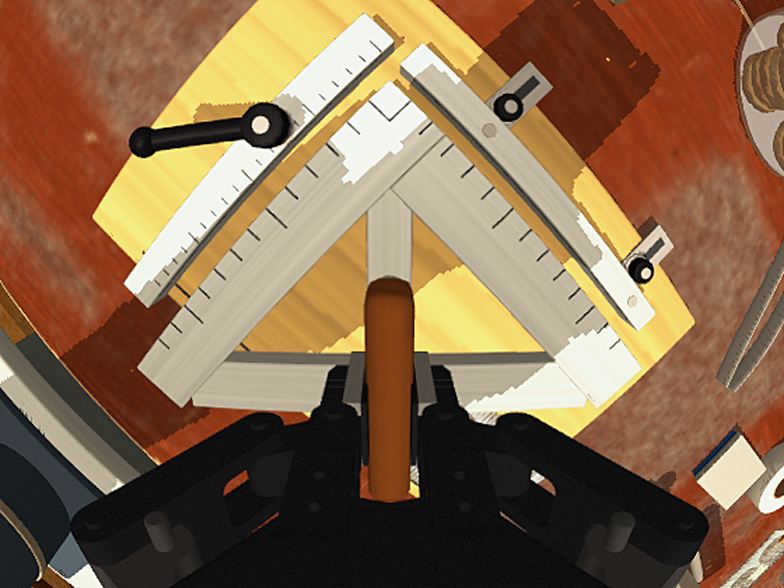

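The square hangs level inside the corner, with visible clearance to the fence and the stop bar. I'll lower it to about 3 mm above the board.

play_rows:
  targets:
    - [[0.002,0,0.03,0,0,-0.3,255],[0.004,-0.001,0.06,0,0,-0.3,255],[0.004,-0.001,0.085,0,0,-0.3,255],[0.004,-0.001,0.1,0,0,-0.3,255],[0.004,-0.001,0.108,0,0,-0.3,255],[0.004,-0.001,0.108,0,0,-0.3,255],[0.004,-0.001,0.108,0,0,-0.3,255]]

```text
clock: 6.95
tcp_pos: [0.4906, -0.0905, 0.0415]
tool_rot: [0.913, 0.408, 0.0, -0.001]
contact_force: [-0.1, 0.3, -2.3]
finger_gap: 0.0124
```

```bash
cat > st.py <<'E'
from h import *
s=r.sense(); print(s['clock'],'tcp',s['tcp_pos'].round(4),'board mm',(w2b(s['tcp_pos'])*1000).round(2),'yaw-45-BY',(np.degrees(yaw(s)-BY)-45).round(2),'qd',abs(s['qd']).max().round(3),'gap',s['finger_gap'])
c,sn=np.cos(BY),np.sin(BY); f=s['contact_force'];m=s['moment']
print('F board',(c*f[0]+sn*f[1]).round(2),(-sn*f[0]+c*f[1]).round(2),f[2].round(2),'M',(c*m[0]+sn*m[1]).round(3),(-sn*m[0]+c*m[1]).round(3),m[2].round(3))
M=R.from_quat(s['tool_rot']).as_matrix(); print('tilt',M[:,2].round(4))
B=np.array([[c,-sn,0],[sn,c,0],[0,0,1]])
print('tool-axis of board x',(M.T@B[:,0]).round(3),'board y',(M.T@B[:,1]).round(3))
E
python3 st.py
```

```text
6.95 tcp [ 0.4906 -0.0905  0.0415] board mm [-9.19 13.04] yaw-45-BY -0.02 qd 0.003 gap 0.01244643464042266
F board -0.13 0.27 -2.34 M -0.004 -0.029 -0.0
tilt [ 0.     0.002 -1.   ]
tool-axis of board x [0.707 0.707 0.   ] board y [ 0.707 -0.707  0.002]
```

play_rows:
  targets:
    - [[0.004,0.004,0,0,0,0,255],[0.008,0.008,0,0,0,0,255],[0.011,0.011,0,0,0,0,255],[0.012,0.012,0,0,0,0,255],[0.012,0.012,0,0,0,0,255]]

```text
clock: 7.58
tcp_pos: [0.5075, -0.0896, 0.0415]
tool_rot: [0.913, 0.408, 0.0, -0.001]
contact_force: [0.5, 0.0, -2.0]
finger_gap: 0.0124
```

```bash
python3 st.py
```

```text
7.575 tcp [ 0.5075 -0.0896  0.0415] board mm [ 7.74 13.03] yaw-45-BY -0.02 qd 0.007 gap 0.012413458204818876
F board 0.53 0.01 -2.02 M -0.057 0.069 0.01
tilt [-2.e-04  2.e-03 -1.e+00]
tool-axis of board x [ 0.707  0.707 -0.   ] board y [ 0.707 -0.707  0.002]
```

play_rows:
  targets:
    - [[0.0005,0.0005,0,0,0,0,255],[0.001,0.001,0,0,0,0,255],[0.0014,0.0014,0,0,0,0,255]]

```text
clock: 7.95
tcp_pos: [0.5095, -0.0894, 0.0415]
tool_rot: [0.913, 0.408, 0.0, -0.001]
contact_force: [-0.7, -1.4, -2.3]
finger_gap: 0.0126
```

```bash
python3 st.py
```

```text
7.95 tcp [ 0.5095 -0.0894  0.0415] board mm [ 9.71 13.05] yaw-45-BY -0.02 qd 0.012 gap 0.012590072909121753
F board -0.78 -1.31 -2.27 M -0.195 0.336 0.056
tilt [-2.0e-04  1.9e-03 -1.0e+00]
tool-axis of board x [ 0.707  0.707 -0.   ] board y [ 0.707 -0.707  0.002]
```

play_rows:
  targets:
    - [[0.0004,0.0004,0,0,0,0,255],[0.0008,0.0008,0,0,0,0,255],[0.0008,0.0008,0,0,0,0,255]]

```text
clock: 8.32
tcp_pos: [0.5096, -0.0896, 0.0413]
tool_rot: [0.913, 0.408, -0.001, -0.001]
contact_force: [-4.7, -1.7, -0.5]
finger_gap: 0.0123
```

```bash
python3 st.py
```

```text
8.325 tcp [ 0.5096 -0.0896  0.0413] board mm [ 9.86 12.87] yaw-45-BY -0.02 qd 0.002 gap 0.01225561551586248
F board -4.74 -1.43 -0.49 M -0.132 0.961 0.173
tilt [-0.002   0.0016 -1.    ]
tool-axis of board x [ 0.707  0.707 -0.002] board y [ 0.707 -0.707  0.002]
```

play_rows:
  targets:
    - [[0.0004,0.0004,0,0,0,0,255],[0.0008,0.0008,0,0,0,0,255],[0.0008,0.0008,0,0,0,0,255]]

```text
clock: 8.7
tcp_pos: [0.5097, -0.0896, 0.0411]
tool_rot: [0.913, 0.408, -0.002, -0.001]
contact_force: [-6.8, -1.5, 1.1]
finger_gap: 0.012
```

```bash
python3 st.py
```

```text
8.7 tcp [ 0.5097 -0.0896  0.0411] board mm [ 9.9  12.85] yaw-45-BY -0.03 qd 0.001 gap 0.012042613059233096
F board -6.89 -1.16 1.14 M -0.038 1.346 0.252
tilt [-0.004   0.0014 -1.    ]
tool-axis of board x [ 0.707  0.707 -0.004] board y [ 0.707 -0.707  0.002]
```

play_rows:
  targets:
    - [[-0.0006,-0.0006,0,0,0,0,255],[0.003,-0.0045,0,0,0,0,255],[0.0065,-0.008,0,0,0,0,255],[0.0095,-0.011,0,0,0,0,255],[0.0108,-0.0123,0,0,0,0,255],[0.0108,-0.0123,0,0,0,0,255],[0.0108,-0.0123,0,0,0,0,255]]

```text
clock: 9.57
tcp_pos: [0.5078, -0.0736, 0.0412]
tool_rot: [0.913, 0.408, -0.002, -0.001]
contact_force: [-0.2, -0.0, -1.6]
finger_gap: 0.0126
```

```bash
python3 st.py; python3 - <<'E'
from h import *
save('w6.png',grab_frame('wrist'),(60,0,500,240),1.8)
E
```

```text
9.575 tcp [ 0.5078 -0.0736  0.0412] board mm [ 8.9  28.98] yaw-45-BY -0.04 qd 0.001 gap 0.012647022281958869
F board -0.2 -0.03 -1.64 M -0.046 0.031 0.041
tilt [-0.0039  0.0013 -1.    ]
tool-axis of board x [ 0.708  0.707 -0.004] board y [ 0.707 -0.708  0.002]
```

View pics/w6.png

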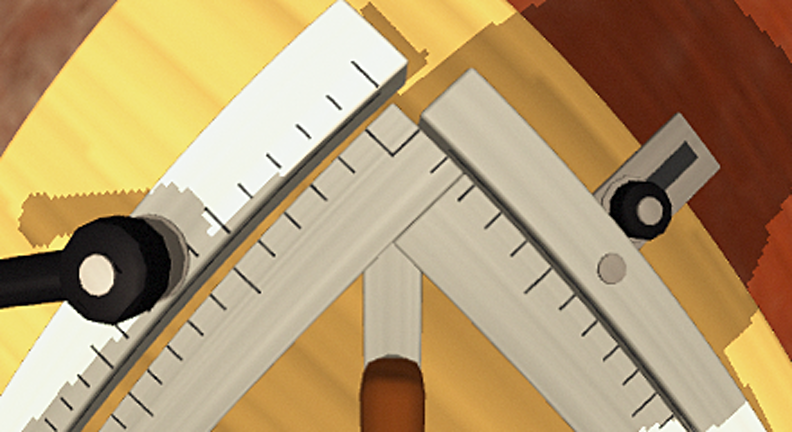

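The square's apex sits just short of the stop bar, with a narrow gap to the fence that closes first at the far end. I'll approach the fence in small steps.

play_rows:
  targets:
    - [[0.0007,-0.0007,0,0,0,0,255],[0.0014,-0.0014,0,0,0,0,255],[0.0021,-0.0021,0,0,0,0,255],[0.0021,-0.0021,0,0,0,0,255]]

```text
clock: 10.12
tcp_pos: [0.5076, -0.0705, 0.0412]
tool_rot: [0.913, 0.408, -0.002, -0.001]
contact_force: [0.1, 0.0, -2.5]
finger_gap: 0.0123
```

```bash
python3 st.py
```

```text
10.125 tcp [ 0.5076 -0.0705  0.0412] board mm [ 8.9  32.07] yaw-45-BY -0.03 qd 0.002 gap 0.012279138583291554
F board 0.09 0.01 -2.54 M -0.009 0.054 -0.01
tilt [-0.0039  0.0014 -1.    ]
tool-axis of board x [ 0.707  0.707 -0.004] board y [ 0.707 -0.707  0.002]
```

play_rows:
  targets:
    - [[0.0004,-0.0004,0,0,0,0,255],[0.0008,-0.0008,0,0,0,0,255],[0.0008,-0.0008,0,0,0,0,255]]

```text
clock: 10.5
tcp_pos: [0.5073, -0.07, 0.0412]
tool_rot: [0.913, 0.407, -0.002, -0.001]
contact_force: [-1.4, -3.9, -0.2]
finger_gap: 0.0124
```

```bash
python3 st.py
```

```text
10.5 tcp [ 0.5073 -0.07    0.0412] board mm [ 8.63 32.6 ] yaw-45-BY -0.07 qd 0.001 gap 0.012384521741610824
F board -1.58 -3.84 -0.21 M -0.818 0.229 -0.176
tilt [-4.3e-03  7.0e-04 -1.0e+00]
tool-axis of board x [ 0.708  0.706 -0.004] board y [ 0.706 -0.708  0.001]
```

play_rows:
  targets:
    - [[0.001,0.0002,0,0,0,-0.1,255],[0.0018,0.0006,0,0,0,-0.2,255],[0.0022,0.001,0,0,0,-0.3,255],[0.0022,0.001,0,0,0,-0.3,255]]

```text
clock: 11.0
tcp_pos: [0.5085, -0.0695, 0.041]
tool_rot: [0.912, 0.41, -0.003, -0.001]
contact_force: [-4.0, -5.2, -0.3]
finger_gap: 0.0122
```

```bash
python3 st.py
```

```text
11.0 tcp [ 0.5085 -0.0695  0.041 ] board mm [ 9.87 33.  ] yaw-45-BY 0.21 qd 0.002 gap 0.012237941205984945
F board -4.25 -5.02 -0.33 M -1.113 0.879 -0.118
tilt [-6.3e-03  1.0e-04 -1.0e+00]
tool-axis of board x [ 0.705  0.71  -0.006] board y [ 0.71  -0.705  0.   ]
```

play_rows:
  targets:
    - [[0.0012,0,0,0,0,0,255],[0.0017,-0.0004,0,0,0,0,255],[0.0021,-0.0007,0,0,0,0,255],[0.0021,-0.0007,0,0,0,0,255]]

```text
clock: 11.5
tcp_pos: [0.5083, -0.0688, 0.0409]
tool_rot: [0.913, 0.409, -0.004, -0.001]
contact_force: [-3.9, -7.8, 0.9]
finger_gap: 0.0124
```

```bash
python3 st.py; python3 - <<'E'
from h import *
save('w7.png',grab_frame('wrist'),(0,0,500,300),1.6)
E
```

```text
11.5 tcp [ 0.5083 -0.0688  0.0409] board mm [ 9.68 33.75] yaw-45-BY 0.13 qd 0.002 gap 0.012449143430932666
F board -4.37 -7.6 0.9 M -1.508 0.925 -0.248
tilt [-0.0083 -0.0013 -1.    ]
tool-axis of board x [ 0.706  0.709 -0.008] board y [ 0.709 -0.706 -0.001]
```

View pics/w7.png

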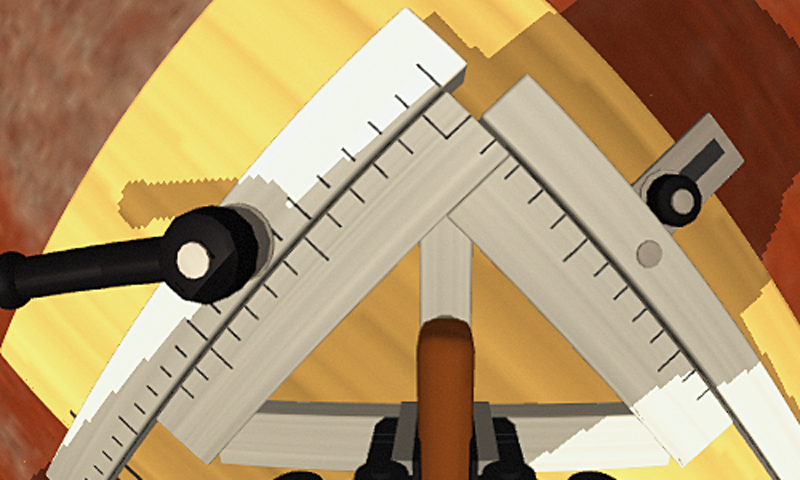

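play_rows:
  targets:
    - [[0.0014,-0.0004,0,0,0,-0.1,255],[0.0022,-0.0009,0,0,0,-0.1,255],[0.0029,-0.0014,0,0,0,-0.1,255],[0.0029,-0.0014,0,0,0,-0.1,255]]

```text
clock: 12.05
tcp_pos: [0.5083, -0.0685, 0.0409]
tool_rot: [0.913, 0.408, -0.005, -0.0]
contact_force: [-4.1, -13.4, 2.7]
finger_gap: 0.0125
```

```bash
python3 st.py
```

```text
12.05 tcp [ 0.5083 -0.0685  0.0409] board mm [ 9.66 34.05] yaw-45-BY 0.07 qd 0.001 gap 0.012467843089502632
F board -4.85 -13.12 2.69 M -2.647 0.923 -0.201
tilt [-0.0099 -0.0042 -0.9999]
tool-axis of board x [ 0.706  0.708 -0.01 ] board y [ 0.708 -0.706 -0.004]
```

play_rows:
  targets:
    - [[0.003,-0.0004,0,0,0,-0.1,255],[0.0036,-0.0007,0,0,0,-0.1,255],[0.0036,-0.0007,0,0,0,-0.1,255],[0.0036,-0.0007,0,0,0,-0.1,255],[0.0036,-0.0007,0,0,0,-0.1,255],[0.0036,-0.0007,0,0,0,-0.1,255]]

```text
clock: 12.8
tcp_pos: [0.5083, -0.0685, 0.041]
tool_rot: [0.913, 0.408, -0.008, 0.001]
contact_force: [-7.0, -14.0, 5.2]
finger_gap: 0.0123
```

```bash
python3 st.py; python3 - <<'E'
from h import *
s=r.sense(); np.save('s8.npy',s,allow_pickle=True)
a=grab_frame('wrist'); save('w8.png',a,(0,0,500,300),1.6); save('w8full.png',a)
save('t8.png',grab_frame('top'),(215,160,375,270),5)
E
```

```text
12.8 tcp [ 0.5083 -0.0685  0.041 ] board mm [ 9.71 34.04] yaw-45-BY 0.01 qd 0.002 gap 0.012323985757196032
F board -7.79 -13.55 5.22 M -2.664 1.353 -0.058
tilt [-0.0131 -0.0077 -0.9999]
tool-axis of board x [ 0.707  0.707 -0.013] board y [ 0.707 -0.707 -0.007]
```

View pics/w8.png

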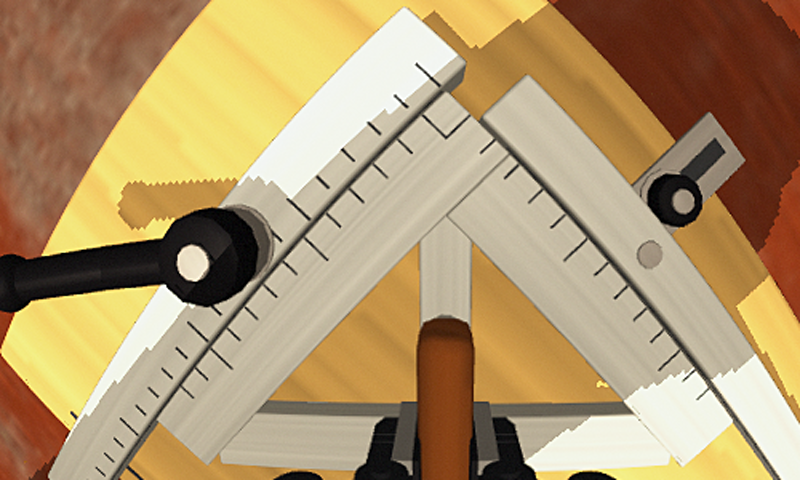

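The fence and the stop bar both lie against the square with no visible gap. I'll check the fence and stop angles numerically.

View pics/t8.png

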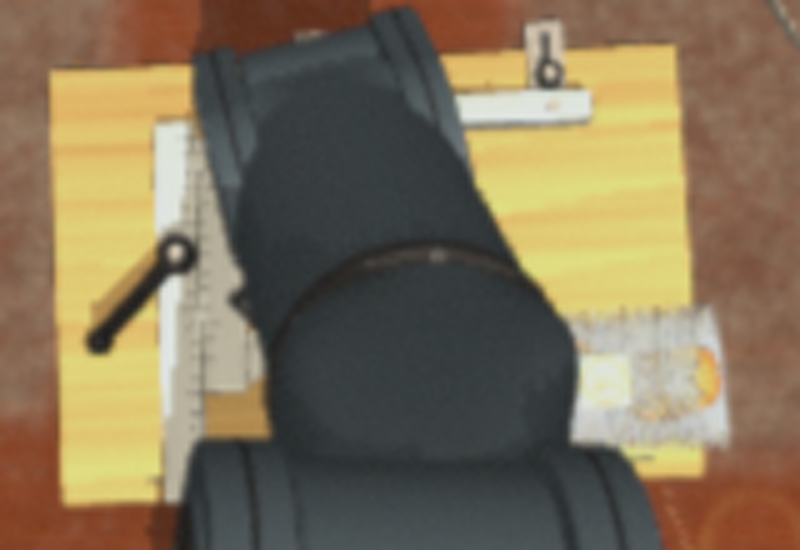

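```bash
python3 - <<'E'
import cv2
a=cv2.imread('pics/w8full.png')
b=cv2.resize(a[20:320,20:300],None,fx=2.6,fy=1.95*1.0,interpolation=cv2.INTER_CUBIC)
cv2.imwrite('pics/w8z.png',b)
E
```

```text
(no output)
```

View pics/w8z.png

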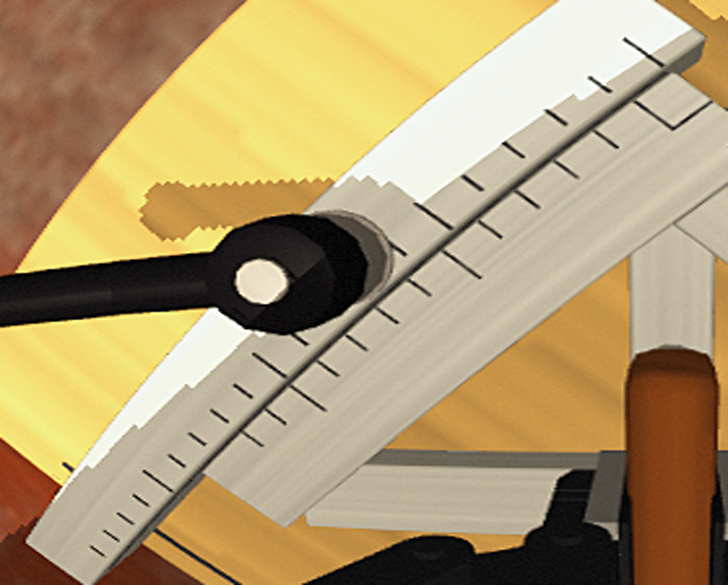

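```bash
python3 - <<'E'
from h import *
s=np.load('s8.npy',allow_pickle=True).item()
def ang(a,b): d=b-a; return np.linalg.norm(d),np.degrees(np.arctan2(d[1],d[0]))
q=lambda x,y:onz('wrist',20+x/2.6,20+y/1.95,.044,s)
a,b=q(705,36),q(94,583); print(w2b(a)*1000,w2b(b)*1000,ang(b,a), 'mid', ang(q(290,382),q(705,36)))
A=cv2.imread('pics/w8full.png'); cv2.imwrite('pics/w8y.png',cv2.resize(A[60:320,290:500],None,fx=2.9,fy=2.3,interpolation=cv2.INTER_CUBIC))
E
```

```text
[ 87.89937488 104.45449105] [-125.73331485  104.14289511] (np.float64(0.21363291696947992), np.float64(3.233569230878461)) mid (np.float64(0.10958469457243303), np.float64(3.7981076854984352))
```

View pics/w8y.png

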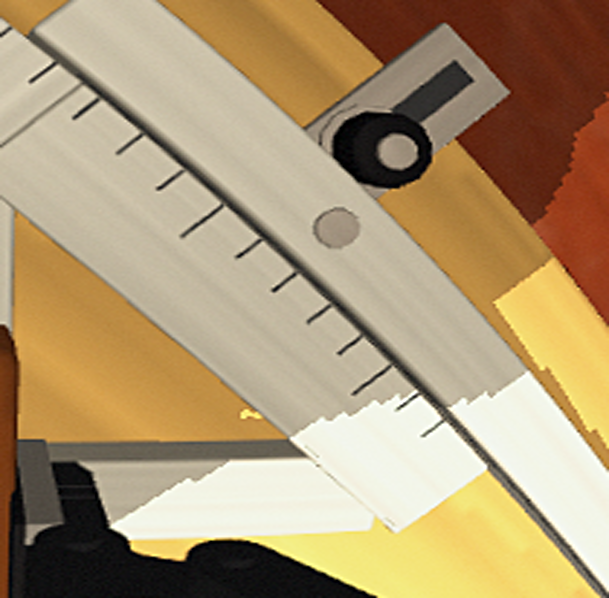

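```bash
python3 - <<'E'
from h import *
s=np.load('s8.npy',allow_pickle=True).item()
def ang(a,b): d=b-a; return np.linalg.norm(d),np.degrees(np.arctan2(d[1],d[0]))
q=lambda x,y:onz('wrist',290+x/2.9,60+y/2.3,.044,s)
a,b=q(33,36),q(606,596); print(w2b(a)*1000,w2b(b)*1000,ang(b,a))
E
```

```text
[79.52512924 90.02917907] [ 79.59153824 -99.33585612] (np.float64(0.1893650468415249), np.float64(93.17009323109383))
```

Fence 3.23°, stop 93.17° − 90° = 3.17° and tool 3.16° agree within 0.1°. The forces were about 8 N on the stop and 13 N on the fence, held for over 0.5 s. Next I'll back off along the diagonal, lift, and take the square back to its free spot.

play_rows:
  targets:
    - [[-0.003,0,0,0,0,0,255],[-0.008,0,0,0,0,0,255],[-0.015,0,-0.005,0,0,0,255],[-0.018,0,-0.035,0,0,0,255],[-0.018,0,-0.075,0,0,0,255],[-0.018,0,-0.11,0,0,0,255],[-0.018,0,-0.11,0,0,0,255],[-0.018,0,-0.11,0,0,0,255]]

```text
clock: 13.9
tcp_pos: [0.4973, -0.0811, 0.1508]
tool_rot: [0.913, 0.408, -0.008, 0.001]
contact_force: [0.1, -0.3, -3.2]
finger_gap: 0.0124
```

```bash
python3 st.py; python3 - <<'E'
from h import *
s=r.sense()
a=grab_frame('wrist'); save('w9.png',a,None,1.4); 
print(togo([.4968,.2735,.15],np.radians(52.2)));print(togo([.4968,.2735,.0235],np.radians(52.2)))
E
```

```text
13.9 tcp [ 0.4973 -0.0811  0.1508] board mm [-2.04 22.06] yaw-45-BY 0.02 qd 0.019 gap 0.012449909244357862
F board 0.07 -0.26 -3.21 M 0.01 0.025 0.041
tilt [-0.0135 -0.0077 -0.9999]
tool-axis of board x [ 0.707  0.707 -0.014] board y [ 0.707 -0.707 -0.007]
(array([ 0.26402263, -0.23659646, -0.0022672 ]), array([-0.36684548,  0.86394568, -4.0328474 ]))
(array([ 0.26595692, -0.23585433,  0.12421583]), array([-0.36684548,  0.86394568, -4.0328474 ]))
```

View pics/w9.png

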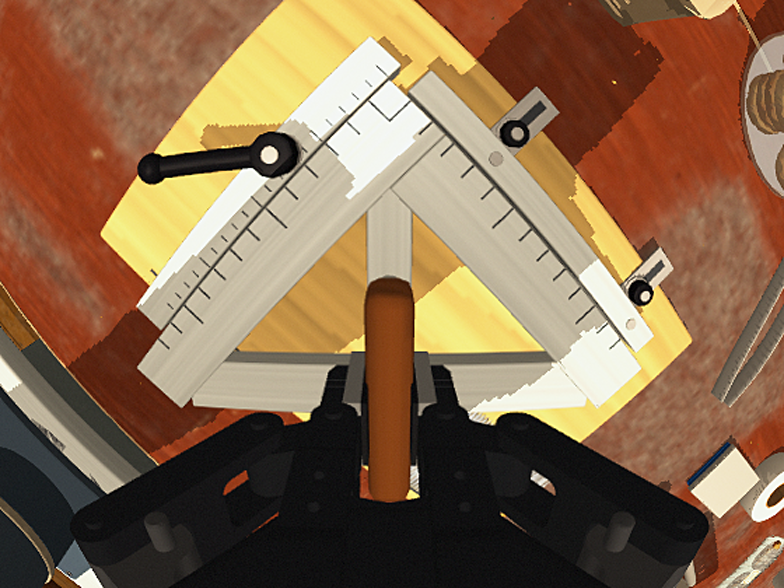

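The square is clear of the corner, is still firmly gripped, and the fence stayed put. Now the carry to the table spot, correcting the small tilt on the way.

play_rows:
  targets:
    - [[0.035,-0.031,0,-0.1,0.2,-0.5,255],[0.075,-0.067,0,-0.2,0.4,-1,255],[0.115,-0.103,0,-0.3,0.6,-2,255],[0.155,-0.139,0,-0.4,0.9,-3,255],[0.195,-0.175,0,-0.4,0.9,-4,255],[0.23,-0.206,0.01,-0.4,0.9,-4,255],[0.255,-0.228,0.03,-0.4,0.9,-4,255],[0.266,-0.236,0.06,-0.4,0.9,-4,255],[0.266,-0.236,0.08,-0.4,0.9,-4,255],[0.266,-0.236,0.1,-0.4,0.9,-4,255]]

```text
clock: 15.2
tcp_pos: [0.4959, 0.2737, 0.0454]
tool_rot: [0.898, 0.44, -0.001, 0.0]
contact_force: [1.4, -1.0, -2.5]
finger_gap: 0.0125
```

play_rows:
  targets:
    - [[0,0,0.006,0,0,0,255],[0,0,0.012,0,0,0,255],[0,0,0.012,0,0,0,255]]

```text
clock: 15.58
tcp_pos: [0.4958, 0.2736, 0.0332]
tool_rot: [0.898, 0.44, -0.001, 0.0]
contact_force: [-0.1, -0.8, -1.7]
finger_gap: 0.0124
```

```bash
python3 st.py
```

```text
15.575 tcp [0.4958 0.2736 0.0332] board mm [ 16.   376.24] yaw-45-BY 4.08 qd 0.016 gap 0.012438915947919162
F board -0.12 -0.81 -1.71 M -0.097 0.021 0.043
tilt [-0.0021 -0.0014 -1.    ]
tool-axis of board x [ 0.655  0.756 -0.002] board y [ 0.756 -0.655 -0.001]
```

play_rows:
  targets:
    - [[0,0,0.005,0,0,0,255],[0,0,0.009,0,0,0,255],[0,0,0.0103,0,0,0,255],[0,0,0.0103,0,0,0,255],[0,0,0.0103,0,0,0,180],[0,0,0.0103,0,0,0,100],[0,0,0.0103,0,0,0,0],[0,0,0.0103,0,0,0,0],[0,0,0.0103,0,0,0,0]]

```text
clock: 16.7
tcp_pos: [0.4958, 0.2736, 0.0229]
tool_rot: [0.898, 0.44, -0.001, 0.0]
contact_force: [-0.4, 0.2, -0.5]
finger_gap: 0.0853
```

```bash
python3 st.py
```

```text
16.7 tcp [0.4958 0.2736 0.0229] board mm [ 16.01 376.25] yaw-45-BY 4.08 qd 0.002 gap 0.08525171653455173
F board -0.38 0.2 -0.5 M -0.0 0.026 -0.002
tilt [-0.0021 -0.0014 -1.    ]
tool-axis of board x [ 0.655  0.756 -0.002] board y [ 0.756 -0.655 -0.001]
```

play_rows:
  targets:
    - [[0,0,-0.02,0,0,0,0],[0,0,-0.06,0,0,0,0],[0,0,-0.1,0,0,0,0],[0,0,-0.14,0,0,0,0],[0,0,-0.16,0,0,0,0],[0,0,-0.16,0,0,0,255],[0,0,-0.16,0,0,0,255]]

```text
clock: 17.58
tcp_pos: [0.4957, 0.2734, 0.182]
tool_rot: [0.898, 0.44, -0.002, 0.0]
contact_force: [-0.4, -0.1, -0.1]
finger_gap: 0.0517
```

```bash
python3 st.py;  python3 - <<'E'
from h import *
s=r.sense()
a=grab_frame('wrist'); save('w10.png',a,None,1.4); b=grab_frame('top'); save('t10.png',b,(125,160,375,270),3.2)
E
```

```text
17.575 tcp [0.4957 0.2734 0.182 ] board mm [ 15.9  376.11] yaw-45-BY 4.08 qd 0.012 gap 0.05172157738349288
F board -0.37 -0.05 -0.14 M -0.041 0.004 0.047
tilt [-0.0031 -0.0021 -1.    ]
tool-axis of board x [ 0.655  0.756 -0.003] board y [ 0.756 -0.655 -0.002]
```

View pics/w10.png

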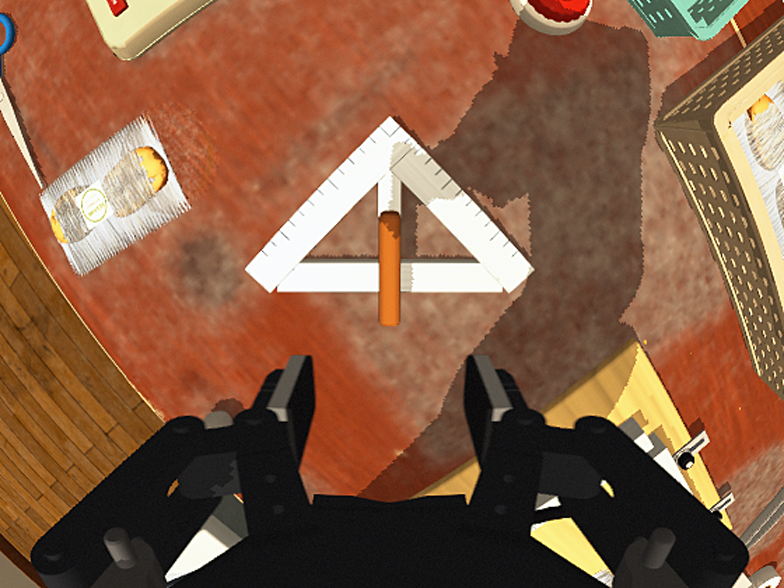

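View pics/t10.png

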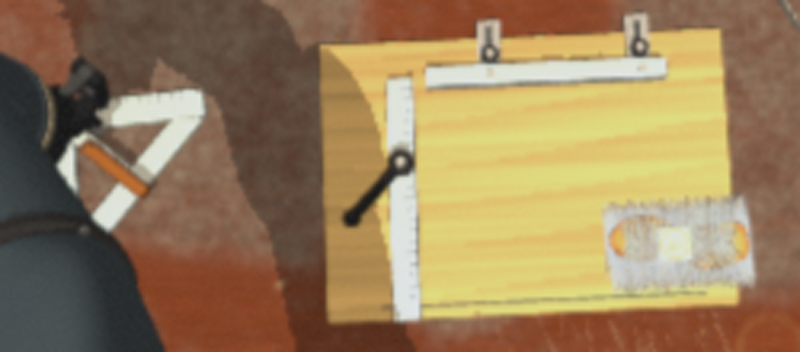

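The square lies flat on the table at its old place, with the grip visible at (389,270) and free. The lever is still loose. Next I'll work out the lever push with shut fingers, tool x at about 20° in the board frame.

```bash
cat > lev.py <<'E'
from h import *
def ballb(th): a=np.radians(150)-th; return np.array([.010,.115])+.066*np.array([np.cos(a),np.sin(a)])
N=np.array([np.cos(np.radians(20)),np.sin(np.radians(20))])
def P(th,off=.0195): return b2w(*(ballb(th)-off*N))
E
python3 - <<'E'
from lev import *
for z,p in (('w2',[0.45128463,0.05546126]),('top',[0.44996,0.0567]),('t10',onz('top',125+351/3.2,160+218/3.2,.0715)[:2])):
    d=w2b(p)-np.array([.010,.115]); a=np.degrees(np.arctan2(d[1],d[0])); print(z,np.linalg.norm(d),a,np.radians(150-a))
yw=BY+np.radians(20)
t=P(.2,.036); print(t)
print(togo([*t,.13],yw)); print(togo([*t,.055],yw)); print(r.sense()['joint_pos'])
E
```

```text
w2 0.06821114628319787 137.67810171936813 0.21505769509285438
top 0.07002062971202618 137.57693304500225 0.21682342156041698
t10 0.06926786657574886 137.31409226680174 0.22141085854852005
[0.41927568 0.03913641]
(array([-0.23168677,  0.083217  ,  0.05253225]), array([-2.23087132e-02,  2.66166216e-01,  2.90836299e+01]))
(array([-0.23136039,  0.0833315 ,  0.12753146]), array([-2.23087132e-02,  2.66166216e-01,  2.90836299e+01]))
[-0.34888223  0.48064986 -0.3545611   1.78519519  0.20319711  0.91630467
 -1.45072888]
```

```bash
sed -i 's/radians(20)/radians(30)/g' lev.py; python3 - <<'E'
from lev import *
yw=BY+np.radians(30)
for th,o in [(.215,.03),(.215,.0195),(.5,.0195),(.8,.0195),(1.19,.0195)]:
    t=P(th,o); print(th,t.round(4),np.linalg.norm(t).round(4),(w2b(t)*1000).round(1))
t=P(.215,.03)
print(togo([*t,.13],yw)); print(togo([*t,.054],yw))
E
```

```text
0.215 [0.4279 0.0377] 0.4295 [-64.8 144.4]
0.215 [0.4367 0.0434] 0.4388 [-55.7 149.7]
0.5 [0.4505 0.0561] 0.4539 [-41.2 161.6]
0.8 [0.4682 0.0647] 0.4727 [-23.  169.2]
1.19 [0.4936 0.0675] 0.4982 [  2.5 170.6]
(array([-0.22758747,  0.09092443,  0.05250265]), array([-0.04514404,  0.26159986, 19.08364798]))
(array([-0.22725673,  0.09104046,  0.12850184]), array([-0.04514404,  0.26159986, 19.08364798]))
```

play_rows:
  targets:
    - [[-0.04,0.016,0.005,0,0.1,3,255],[-0.08,0.032,0.015,0,0.2,7,255],[-0.12,0.048,0.025,0,0.3,11,255],[-0.16,0.064,0.035,0,0.3,15,255],[-0.2,0.08,0.045,0,0.3,19,255],[-0.228,0.091,0.052,0,0.3,19,255],[-0.228,0.091,0.052,0,0.3,19,255],[-0.228,0.091,0.052,0,0.3,19,255],[-0.228,0.091,0.052,0,0.3,19,255]]

```text
clock: 18.8
tcp_pos: [0.4281, 0.0383, 0.1305]
tool_rot: [0.958, 0.287, 0.0, -0.001]
contact_force: [0.3, 1.3, -0.1]
finger_gap: -0.0001
```

```bash
python3 - <<'E'
from lev import *
s=r.sense(); print(s['clock'],s['tcp_pos'],abs(s['qd']).max(),np.degrees(yaw(s)),s['joint_pos'].round(2),s['finger_gap'],s['contact_force'])
np.save('s11.npy',s,allow_pickle=True)
a=grab_frame('wrist'); save('w11.png',a,None,1.4)
yw=BY+np.radians(30)
print(togo([*P(.215,.03),.054],yw))
E
```

```text
18.8 [0.4280536  0.03832846 0.13047642] 0.004145822576166457 33.31499420559913 [-0.01  0.37 -0.25  2.18  0.15  0.61 -1.36] -6.09059113271799e-05 [ 0.28629228  1.25258028 -0.07914416]
(array([-0.00051738,  0.00052457,  0.07651182]), array([-0.06422827, -0.0568505 ,  0.17028436]))
```

View pics/w11.png

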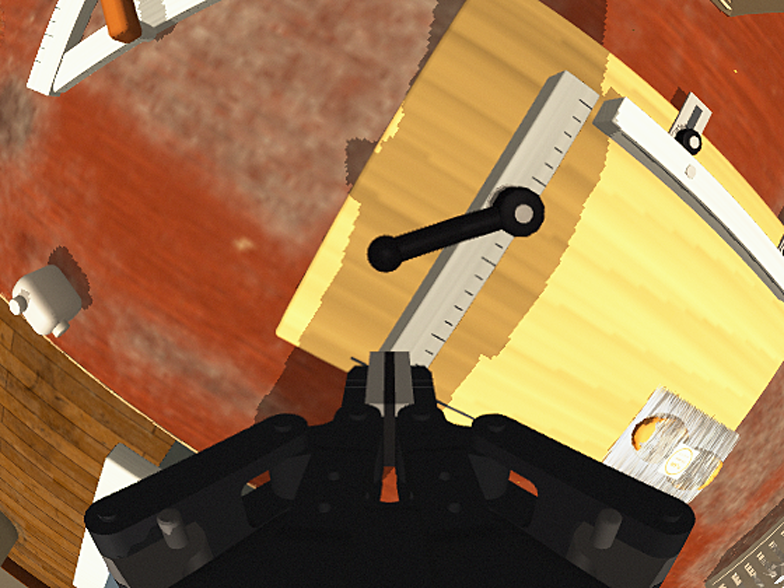

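The fingers are shut and stand near the ball, which is at (384,253). The hub is at (520,212). Checking the ball's position before descending.

```bash
python3 - <<'E'
from lev import *
s=np.load('s11.npy',allow_pickle=True).item()
p=onz('wrist',384/1.4,253/1.4,.0715,s); h=onz('wrist',522/1.4,212/1.4,.07,s)
print(p,w2b(p),'model',b2w(*ballb(.215)),'hub',w2b(h),'hub model',b2w(.010,.115),h)
d=w2b(p)-w2b(h); print(np.linalg.norm(d),np.radians(150)-np.arctan2(d[1],d[0]))
m=R.from_quat(s['tool_rot']).as_matrix(); print('ball in tool',m.T@(p-s['tcp_pos']))
E
```

```text
[0.45160239 0.05627008 0.0715    ] [-0.04007181  0.16171637] model [0.45299643 0.05406164] hub [0.00875761 0.1167184 ] hub model [0.50416562 0.01237575] [0.50283068 0.01402328 0.07      ]
0.06640127428966015 0.2209870638020348
ball in tool [ 0.02947293 -0.00198642  0.05900903]
```

play_rows:
  targets:
    - [[0,0,0.03,0,0,0,255],[0,0,0.055,0,0,0,255],[0,0,0.07,0,0,0,255],[0,0,0.076,0,0,0,255],[0,0,0.076,0,0,0,255]]

```text
clock: 19.48
tcp_pos: [0.428, 0.0388, 0.0545]
tool_rot: [0.958, 0.287, 0.0, -0.001]
contact_force: [0.2, 0.0, 0.1]
finger_gap: -0.0002
```

```bash
cat > st2.py <<'E'
from lev import *
import sys
s=r.sense(); print(s['clock'],s['tcp_pos'].round(4),'qd',abs(s['qd']).max().round(3),'yaw',np.degrees(yaw(s)).round(2),'F',s['contact_force'].round(2),'M',s['moment'].round(3))
d=w2b(s['tcp_pos'])+.0195*N-np.array([.010,.115]); print('ball if touching: r',np.linalg.norm(d).round(4),'lever',(np.radians(150)-np.arctan2(d[1],d[0])).round(3))
yw=BY+np.radians(30)
for th in map(float,sys.argv[1:]): t=togo([*P(th),.054],yw,s); print(th,t[0].round(4),t[1].round(2))
E
python3 st2.py .25 .35 .45 .55 .65
```

```text
19.475 [0.428  0.0388 0.0545] qd 0.015 yaw 33.36 F [0.22 0.02 0.13] M [-0.043 -0.015  0.048]
ball if touching: r 0.0704 lever 0.086
0.25 [0.012  0.0002 0.0005] [-0.08 -0.04  0.21]
0.35 [ 0.0184 -0.0012  0.0005] [-0.08 -0.04  0.21]
0.45 [ 0.025  -0.002   0.0005] [-0.08 -0.04  0.21]
0.55 [ 0.0315 -0.0021  0.0005] [-0.08 -0.04  0.21]
0.65 [ 0.0381 -0.0016  0.0005] [-0.08 -0.04  0.21]
```

play_rows:
  targets:
    - [[0.006,0,0,0,0,0,255],[0.011,0,0,0,0,0,255],[0.015,-0.0005,0,0,0,0,255],[0.0185,-0.001,0,0,0,0,255],[0.022,-0.0017,0,0,0,0,255],[0.025,-0.002,0,0,0,0,255],[0.028,-0.002,0,0,0,0,255],[0.0315,-0.002,0,0,0,0,255]]

```text
clock: 20.48
tcp_pos: [0.4534, 0.0578, 0.0545]
tool_rot: [0.958, 0.287, 0.0, -0.001]
contact_force: [-1.9, 0.3, -0.4]
finger_gap: 0.0
```

```bash
sed -i 's/\[.010,.115\]/[.0095,.1163]/' lev.py; sed -i 's/\[.010,.115\]/[.0095,.1163]/' st2.py;  python3 st2.py .65 .75 .85 .95 1.05;python3 - <<'E'
from lev import *
save('w12.png',grab_frame('wrist'),None,1.4)
E
```

```text
20.475 [0.4534 0.0578 0.0545] qd 0.063 yaw 33.36 F [-1.95  0.26 -0.42] M [0.099 0.393 0.028]
ball if touching: r 0.0644 lever 0.55
0.65 [ 0.0066 -0.001   0.0005] [-0.08 -0.04  0.21]
0.75 [0.0131 0.0002 0.0005] [-0.08 -0.04  0.21]
0.85 [0.0195 0.002  0.0005] [-0.08 -0.04  0.21]
0.95 [0.0256 0.0044 0.0005] [-0.08 -0.04  0.21]
1.05 [0.0315 0.0075 0.0005] [-0.08 -0.04  0.21]
```

View pics/w12.png

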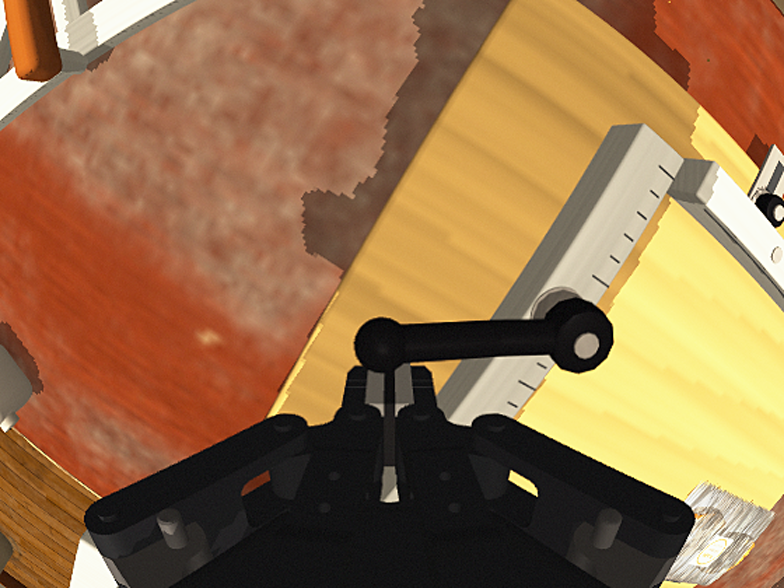

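The ball at (381,343) is being pushed by the finger pads at about 2 N, and the lever is swinging. I'll continue.

play_rows:
  targets:
    - [[0.004,-0.0006,0,0,0,0,255],[0.008,-0.0008,0,0,0,0,255],[0.012,0,0,0,0,0,255],[0.016,0.001,0,0,0,0,255],[0.02,0.0022,0,0,0,0,255],[0.024,0.0038,0,0,0,0,255],[0.028,0.0056,0,0,0,0,255],[0.0315,0.0075,0,0,0,0,255],[0.0315,0.0075,0,0,0,0,255]]

```text
clock: 21.65
tcp_pos: [0.4849, 0.0693, 0.0546]
tool_rot: [0.958, 0.287, 0.001, -0.001]
contact_force: [-0.5, 0.9, 0.0]
finger_gap: -0.0
```

```bash
python3 st2.py 1.05 1.1 1.15 1.2;python3 - <<'E'
from lev import *
s=r.sense(); np.save('s13.npy',s,allow_pickle=True)
save('w13.png',grab_frame('wrist'),None,1.4)
E
```

```text
21.65 [0.4849 0.0693 0.0546] qd 0.009 yaw 33.36 F [-0.45  0.93  0.03] M [0.093 0.11  0.021]
ball if touching: r 0.0664 lever 1.067
1.05 [-0.0012 -0.0003  0.0006] [-0.06 -0.11  0.21]
1.1 [0.0016 0.0015 0.0006] [-0.06 -0.11  0.21]
1.15 [0.0044 0.0033 0.0006] [-0.06 -0.11  0.21]
1.2 [0.007  0.0054 0.0006] [-0.06 -0.11  0.21]
```

View pics/w13.png

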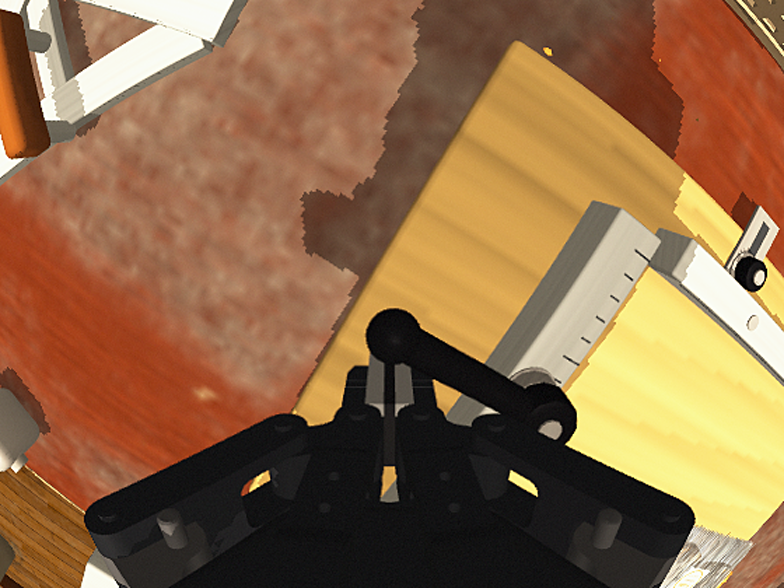

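```bash
python3 - <<'E'
from lev import *
s=np.load('s13.npy',allow_pickle=True).item()
p=onz('wrist',393/1.4,336/1.4,.0715,s)
h=onz('wrist',550/1.4,426/1.4,.07,s)
for c in (w2b(h),np.array([.0095,.1163])):
    d=w2b(p)-c; print(c,np.linalg.norm(d),np.radians(150)-np.arctan2(d[1],d[0]))
E
```

```text
[0.00968118 0.11651843] 0.06576891203340511 1.0957556403632898
[0.0095 0.1163] 0.06599609617916151 1.0983370864910218
```

play_rows:
  targets:
    - [[0.002,0.0017,0,0,0,0,255],[0.004,0.003,0,0,0,0,255],[0.0055,0.0041,0,0,0,0,255],[0.0055,0.0041,0,0,0,0,255]]

```text
clock: 22.2
tcp_pos: [0.4907, 0.0689, 0.0544]
tool_rot: [0.958, 0.287, -0.0, -0.001]
contact_force: [-5.2, 2.2, 1.3]
finger_gap: -0.0003
```

```bash
python3 st2.py 1.15 1.2 1.22;python3 - <<'E'
from lev import *
s=r.sense(); np.save('s14.npy',s,allow_pickle=True)
a=grab_frame('wrist'); save('w14.png',a,(220,180,460,340),3)
E
```

```text
22.2 [0.4907 0.0689 0.0544] qd 0.004 yaw 33.38 F [-5.18  2.24  1.3 ] M [ 0.489  1.059 -0.011]
ball if touching: r 0.066 lever 1.154
1.15 [-0.0002 -0.0001  0.0004] [-0.11 -0.01  0.23]
1.2 [0.0024 0.0019 0.0004] [-0.11 -0.01  0.23]
1.22 [0.0034 0.0027 0.0004] [-0.11 -0.01  0.23]
```

View pics/w14.png

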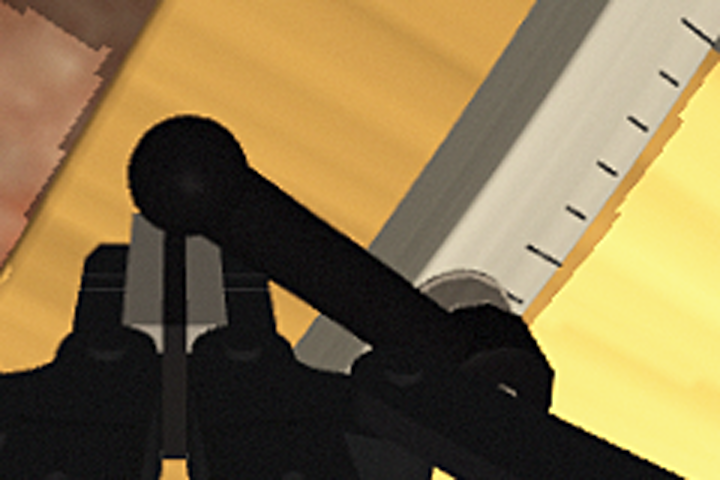

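```bash
python3 - <<'E'
from lev import *
s=np.load('s14.npy',allow_pickle=True).item()
p=onz('wrist',220+188/3,180+174/3,.0715,s)
d=w2b(p)-np.array([.0095,.1163]); print(w2b(p),np.linalg.norm(d),np.radians(150)-np.arctan2(d[1],d[0]))
E
```

```text
[0.01988119 0.18131142] 0.06583505060146158 1.2055432181690122
```

Vision gives the lever at about 1.21 rad, and the push force jumped to about 5 N, so it is at the stop. I'll back off and look.

play_rows:
  targets:
    - [[-0.004,0,0,0,0,0,255],[-0.012,0,-0.005,0,0,0,255],[-0.02,0,-0.04,0,0,0,255],[-0.02,0,-0.08,0,0,0,255],[-0.02,0,-0.12,0,0,0,255],[-0.02,0,-0.15,0,0,0,255],[-0.02,0,-0.15,0,0,0,255],[-0.02,0,-0.15,0,0,0,255]]

```text
clock: 23.25
tcp_pos: [0.4737, 0.0571, 0.2041]
tool_rot: [0.958, 0.287, -0.0, -0.001]
contact_force: [0.3, -0.7, -0.2]
finger_gap: 0.0001
```

```bash
python3 - <<'E'
from lev import *
s=r.sense(); np.save('s15.npy',s,allow_pickle=True); print(s['clock'],s['tcp_pos'],abs(s['qd']).max())
a=grab_frame('wrist'); save('w15f.png',a); save('w15.png',a,(180,60,560,345),2.1)
b=grab_frame('top'); save('t15.png',b,(215,160,375,270),5)
E
```

```text
23.25 [0.47370664 0.05710068 0.20411429] 0.017671289443346113
```

View pics/w15.png

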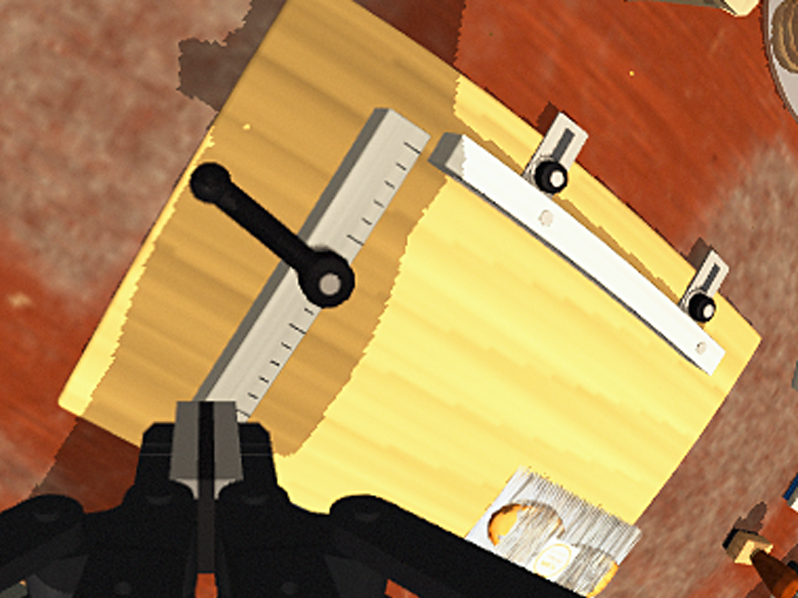

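View pics/t15.png

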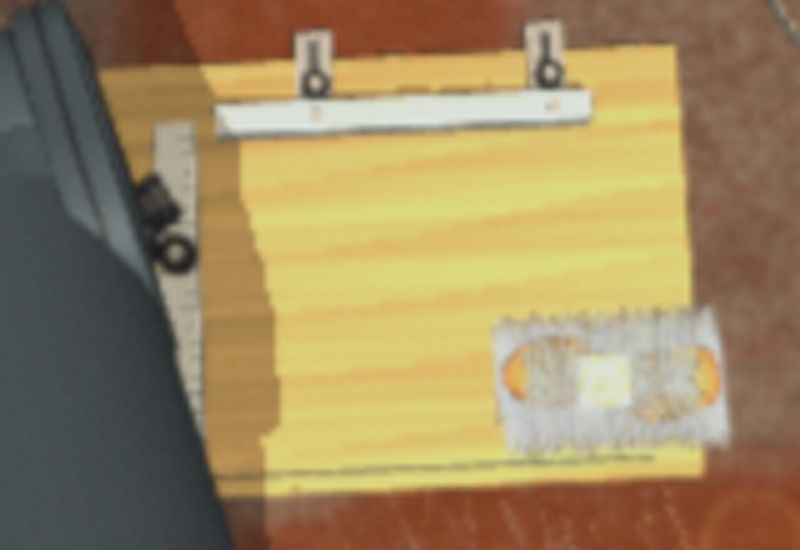

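The lever now lies over to the left, with the ball at (210,183) and the hub at (329,283). The fence near end is hidden by the fingers, so I'll move to the earlier overview pose for a clean check.

```bash
python3 - <<'E'
from lev import *
s=np.load('s15.npy',allow_pickle=True).item()
q=lambda x,y,z:w2b(onz('wrist',180+x/2.1,60+y/2.1,z,s))
p,h=q(210,183,.0715),q(329,283,.07)
for c in (h,np.array([.0095,.1163])):
    d=p-c; print(c,np.linalg.norm(d),np.radians(150)-np.arctan2(d[1],d[0]))
print(togo([.52,-.025,.30],np.radians(48)))
E
```

```text
[0.00856891 0.11607974] 0.06578420141040515 1.2144161816278114
[0.0095 0.1163] 0.06541797951501446 1.2009417136531289
(array([-0.0064891 ,  0.09407178, -0.09670489]), array([ -0.14620866,   0.06028736, -14.63610905]))
```

play_rows:
  targets:
    - [[0,0.025,-0.03,0,0,-4,255],[-0.003,0.055,-0.06,0,0,-9,255],[-0.006,0.085,-0.09,0,0,-14,255],[-0.006,0.094,-0.097,0,0,-14.6,255],[-0.006,0.094,-0.097,0,0,-14.6,255],[-0.006,0.094,-0.097,0,0,-14.6,255],[-0.006,0.094,-0.097,0,0,-14.6,255]]

```text
clock: 24.22
tcp_pos: [0.5197, -0.0237, 0.2995]
tool_rot: [0.913, 0.407, -0.002, -0.001]
contact_force: [0.7, -0.1, -0.1]
finger_gap: 0.0003
```

```bash
python3 - <<'E'
from lev import *
s=r.sense(); np.save('s16.npy',s,allow_pickle=True); print(s['clock'],s['tcp_pos'],abs(s['qd']).max())
a=grab_frame('wrist'); save('w16f.png',a); save('w16.png',a,(130,40,460,280),2.4)
E
```

```text
24.225 [ 0.5196939  -0.0237397   0.29945873] 0.009638200272785837
```

View pics/w16.png

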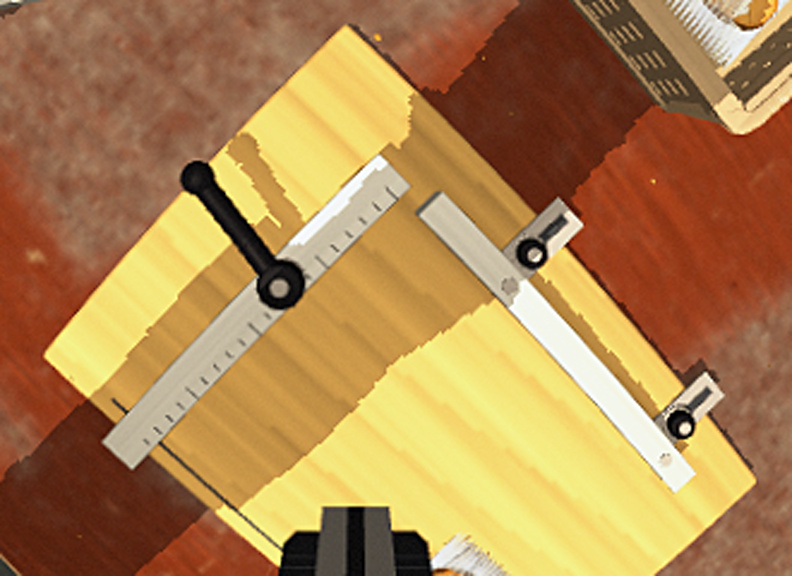

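```bash
python3 - <<'E'
from lev import *
s=np.load('s16.npy',allow_pickle=True).item()
q=lambda x,y,z:w2b(onz('wrist',130+x/2.4,40+y/2.4,z,s))*1000
def ang(a,b): d=b-a; return np.linalg.norm(d).round(1),np.degrees(np.arctan2(d[1],d[0])).round(2)
f=[q(x,y,.044) for x,y in [(134,469),(410,189),(103,441),(382,156)]]
b=[q(x,y,.044) for x,y in [(677,492),(416,212),(694,473),(433,193)]]
print(np.array(f).round(1),'fence',ang(f[0],f[1]),ang(f[2],f[3])); print(np.array(b).round(1),'bar',ang(b[0],b[1]),ang(b[2],b[3]))
p,h=q(196,176,.0715),q(280,287,.07)
for c in (h,np.array([9.5,116.3])): d=p-c; print(c,np.linalg.norm(d),np.radians(150)-np.arctan2(d[1],d[0]))
# line fits with subpixel edges: along bar/fence right edges
g=cv2.GaussianBlur(cv2.imread('pics/w16f.png',0).astype(np.float32),(0,0),1)
def edge(p0,p1,z,rng=4):
    out=[]
    p0=np.array(p0)/2.4+[130,40];p1=np.array(p1)/2.4+[130,40]
    P0=onz('wrist',*p0,z,s);P1=onz('wrist',*p1,z,s)
    for t in np.linspace(.06,.94,60):
        c=proj('wrist',P0+(P1-P0)*t,s); d=proj('wrist',P0+(P1-P0)*(t+.01),s)-c; d/=np.linalg.norm(d); n=np.array([-d[1],d[0]])
        k=np.arange(-rng,rng+.1,.25); pts=(c+k[:,None]*n).astype(np.float32)
        v=cv2.remap(g,pts[:,0].reshape(-1,1),pts[:,1].reshape(-1,1),cv2.INTER_LINEAR).ravel()
        gr=np.gradient(v); out.append((t,k[np.argmin(gr)],k[np.argmax(gr)],*c,*n))
    o=np.array(out)
    for col in (1,2):
        w=np.array([w2b(onz('wrist',*(r_[3:5]+r_[col]*r_[5:7]),z,s))*1000 for r_ in o])
        vx=cv2.fitLine(w.astype(np.float32),cv2.DIST_HUBER,0,.1,.01).ravel(); res=(w-vx[2:])@np.array([-vx[1],vx[0]])
        print(col,'angle',np.degrees(np.arctan2(vx[1],vx[0])).round(3),'med res',np.median(abs(res)).round(2))
print('fence R');edge((134,469),(410,189),.044)
print('fence L');edge((103,441),(382,156),.044)
print('bar front');edge((677,492),(416,212),.044)
print('bar back');edge((694,473),(433,193),.044)
E
```

```text
[[-129.3  103.8]
 [  86.8  103.2]
 [-129.3  127.5]
 [  88.6  125. ]] fence (np.float64(216.1), np.float64(-0.15)) (np.float64(218.0), np.float64(-0.65))
[[  82.5 -130.8]
 [  80.7   92.7]
 [  97.6 -129. ]
 [  93.7   93.6]] bar (np.float64(223.5), np.float64(90.46)) (np.float64(222.6), np.float64(90.99))
[  8.90429827 115.61321357] 67.35340832299691 1.2110722749311105
[  9.5 116.3] 66.58033819363055 1.2039278080023466
fence R
1 angle -0.036 med res 0.2
2 angle -1.692 med res 3.02
fence L
1 angle -3.655 med res 1.83
2 angle -0.129 med res 0.25
bar front
1 angle -89.738 med res 0.18
2 angle -89.827 med res 0.13
bar back
1 angle -89.743 med res 0.2
2 angle -89.222 med res 0.97
```

Subpixel fits give the fence about 0.25–0.3° off the stop in this view, and the lever at about 1.205. I'll move the arm aside and cross-check with the unobstructed top camera.

```bash
python3 - <<'E'
from lev import *
print(togo([.42,-.42,.30],np.radians(35)))
E
```

```text
(array([-0.36129704,  0.19068635, -0.00048491]), array([-0.19720619,  0.10558441, 13.02738676]))
```

play_rows:
  targets:
    - [[-0.04,0.021,0,0,0,1,255],[-0.085,0.045,0,0,0,3,255],[-0.13,0.069,0,0,0,5,255],[-0.175,0.092,0,0,0,7,255],[-0.22,0.116,0,0,0,9,255],[-0.265,0.14,0,0,0,11,255],[-0.31,0.164,0,0,0,13,255],[-0.361,0.19,0,0,0,13,255],[-0.361,0.19,0,0,0,13,255],[-0.361,0.19,0,0,0,13,255]]

```text
clock: 25.52
tcp_pos: [0.42, -0.4184, 0.299]
tool_rot: [0.954, 0.301, -0.001, -0.002]
contact_force: [0.2, 0.5, 0.2]
finger_gap: 0.0
```

```bash
cat > topm.py <<'E'
from lev import *
def edge(g,p0,p1,z,rng=3,tr=(.06,.94)):
    P0=onz('top',*p0,z);P1=onz('top',*p1,z); o=[]
    for t in np.linspace(*tr,60):
        c=proj('top',P0+(P1-P0)*t); d=proj('top',P0+(P1-P0)*(t+.01))-c; d/=np.linalg.norm(d); n=np.array([-d[1],d[0]])
        k=np.arange(-rng,rng+.1,.1); pts=(c+k[:,None]*n).astype(np.float32)
        v=cv2.remap(g,pts[:,0].reshape(-1,1),pts[:,1].reshape(-1,1),cv2.INTER_CUBIC).ravel(); gr=np.gradient(v)
        o.append((k[np.argmin(gr)],k[np.argmax(gr)],*c,*n))
    for col in (0,1):
        w=np.array([w2b(onz('top',*(a[2:4]+a[col]*a[4:6]),z))*1000 for a in o])
        vx=cv2.fitLine(w.astype(np.float32),cv2.DIST_HUBER,0,.1,.01).ravel(); res=(w-vx[2:])@np.array([-vx[1],vx[0]])
        print('  ',col,'angle',(np.degrees(np.arctan2(vx[1],vx[0]))).round(2),'med res',np.median(abs(res)).round(2))
def run(a):
    g=cv2.GaussianBlur(cv2.cvtColor(a,cv2.COLOR_RGB2GRAY).astype(np.float32),(0,0),.7)
    P=lambda x,y:(215+x/5,160+y/5)
    print('fence R');edge(g,P(202,500),P(198,122),.044)
    print('bar front');edge(g,P(590,123),P(215,137),.044)
    print('bar back');edge(g,P(590,90),P(215,103),.044)
E
python3 - <<'E'
from topm import *
s=r.sense(); print(s['clock'],s['tcp_pos'],abs(s['qd']).max())
b=grab_frame('top'); cv2.imwrite('pics/t17f.png',b[:,:,::-1]); save('t17.png',b,(125,160,375,270),3.2); save('t17b.png',b,(215,160,375,270),5)
print('NOW');run(b)
print('START');run(cv2.imread('pics/a_top.png')[:,:,::-1])
t=cv2.imread('pics/t10.png')[:,:,::-1]; M=np.zeros((420,560,3),np.uint8); M[160:270,125:375]=cv2.resize(t,(250,110),interpolation=cv2.INTER_AREA)
print('T10');run(M)
E
```

```text
25.525 [ 0.42002281 -0.41835972  0.2990327 ] 0.020196906962865094
NOW
fence RTraceback (most recent call last):
  File "<stdin>", line 4, in <module>
  File "topm.py", line 16, in run
    print('fence R');edge(g,P(202,500),P(198,122),.044)
                     ~~~~^^^^^^^^^^^^^^^^^^^^^^^^^^^^^^
  File "topm.py", line 10, in edge
    w=np.array([w2b(onz('top',*(a[2:4]+a[col]*a[4:6]),z))*1000 for a in o])
                                       ~~~~~~^~~~~~~
TypeError: can't multiply sequence by non-int of type 'numpy.float64'
```

View pics/t17.png

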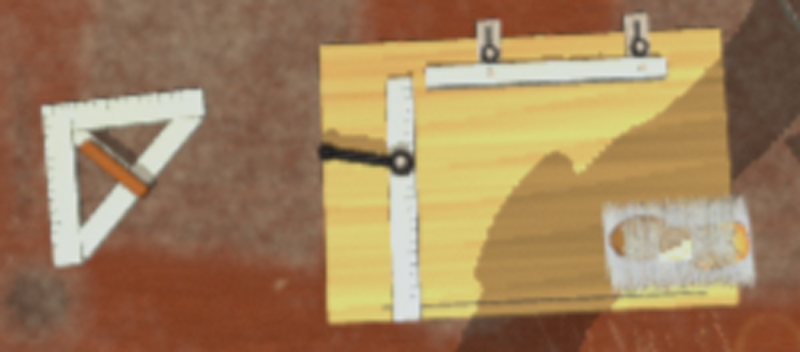

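The top view shows the square flat on the table at (45–203, 90–265) and the lever over to the left, with its ball at (326,151). The packet is where it was. I'll fix the fit script and measure.

```bash
sed -i 's/    for col in (0,1):/    o=np.array(o)\n    for col in (0,1):/' topm.py; python3 - <<'E'
from topm import *
b=cv2.imread('pics/t17f.png')[:,:,::-1]
print('NOW');run(b)
print('START');run(cv2.imread('pics/a_top.png')[:,:,::-1])
t=cv2.imread('pics/t10.png')[:,:,::-1]; M=np.zeros((420,560,3),np.uint8); M[160:270,125:375]=cv2.resize(t,(250,110),interpolation=cv2.INTER_AREA)
print('T10');run(M)
p=w2b(onz('top',125+326/3.2,160+151/3.2,.0715));h=w2b(onz('top',125+400.5/3.2,160+161.5/3.2,.07));d=p-h;print(h,np.linalg.norm(d),np.radians(150)-np.arctan2(d[1],d[0]))
E
```

```text
NOW
fence R
   0 angle -0.23 med res 0.5
   1 angle -0.5 med res 1.46
bar front
   0 angle 89.95 med res 0.64
   1 angle -89.69 med res 0.43
bar back
   0 angle -89.91 med res 0.68
   1 angle -89.79 med res 0.71
START
fence R
   0 angle -0.9 med res 0.58
   1 angle -0.24 med res 0.94
bar front
   0 angle 89.96 med res 0.61
   1 angle -89.66 med res 0.47
bar back
   0 angle -89.85 med res 0.69
   1 angle -89.75 med res 0.64
T10
fence R
   0 angle -0.24 med res 0.51
   1 angle -0.56 med res 1.14
bar front
   0 angle -89.94 med res 0.66
   1 angle -89.59 med res 0.62
bar back
   0 angle -89.81 med res 0.72
   1 angle -89.78 med res 0.67
[0.00768522 0.11651328] 0.06691558568597795 1.2272443463973266
```

```bash
cat > wm.py <<'E'
from lev import *
def edge(g,s,P0,P1,z,rng=4,lab=''):
    o=[]
    for t in np.linspace(.05,.95,90):
        c=proj('wrist',P0+(P1-P0)*t,s); d=proj('wrist',P0+(P1-P0)*(t+.01),s)-c; d/=np.linalg.norm(d); n=np.array([-d[1],d[0]])
        k=np.arange(-rng,rng+.1,.1); pts=(c+k[:,None]*n).astype(np.float32)
        v=cv2.remap(g,pts[:,0].reshape(-1,1),pts[:,1].reshape(-1,1),cv2.INTER_CUBIC).ravel(); gr=np.gradient(v)
        o.append((k[np.argmin(gr)],k[np.argmax(gr)],*c,*n))
    o=np.array(o)
    for col in (0,1):
        w=np.array([w2b(onz('wrist',*(a[2:4]+a[col]*a[4:6]),z,s))*1000 for a in o])
        vx=cv2.fitLine(w.astype(np.float32),cv2.DIST_HUBER,0,.1,.01).ravel(); res=(w-vx[2:])@np.array([-vx[1],vx[0]])
        good=abs(res)<.6
        vx=cv2.fitLine(w[good].astype(np.float32),cv2.DIST_L2,0,.1,.01).ravel() if good.sum()>5 else vx
        print(lab,col,'angle',np.degrees(np.arctan2(vx[1],vx[0])).round(2),'good',good.sum(),'std',res[good].std().round(2))
E
python3 - <<'E'
from wm import *
def run(img,sf,ox,oy,k,F,B,BR):
    s=np.load(sf,allow_pickle=True).item(); g=cv2.GaussianBlur(cv2.imread(img,0).astype(np.float32),(0,0),.8)
    q=lambda p,z:onz('wrist',ox+p[0]/k,oy+p[1]/k,z,s)
    print(img)
    edge(g,s,q(F[0],.044),q(F[1],.044),.044,lab='fenceR'); edge(g,s,q(B[0],.044),q(B[1],.044),.044,lab='bar')
    for nm,(a,b) in BR.items(): edge(g,s,q(a,.015),q(b,.015),.015,lab=nm)
run('pics/w2.png','s2.npy',140,40,2.4,[(106,469),(388,195)],[(652,497),(395,217)],dict(left=((23,358),(328,32)),back=((729,487),(328,32))))
run('pics/w16f.png','s16.npy',130,40,2.4,[(134,469),(410,189)],[(677,492),(416,212)],dict(left=((43,356),(348,25)),back=((754,482),(348,25))))
E
```

```text
pics/w2.png
fenceR 0 angle -1.32 good 73 std 0.32
fenceR 1 angle -2.37 good 7 std 0.34
bar 0 angle -89.84 good 85 std 0.19Traceback (most recent call last):
  File "<stdin>", line 8, in <module>
  File "<stdin>", line 6, in run
  File "wm.py", line 11, in edge
    w=np.array([w2b(onz('wrist',*(a[2:4]+a[col]*a[4:6]),z,s))*1000 for a in o])
                    ~~~^^^^^^^^^^^^^^^^^^^^^^^^^^^^^^^^^^^^^
  File "h.py", line 17, in onz
    o,d=ray(name,u,v,state); return o+d*(z-o[2])/d[2]
        ~~~^^^^^^^^^^^^^^^^
  File "h.py", line 5, in ray
    cm=cm or camera_model(name); f=210/np.tan(np.radians(cm['vfov']/2))
             ~~~~~~~~~~~~^^^^^^
ValueError: time passes only in moves, steps and waits
```

```bash
python3 - <<'E'
s=open('h.py').read()
s=s.replace("def ray(","import functools\n_cm=camera_model\ncamera_model=functools.lru_cache(None)(_cm)\ndef ray(",1)
open('h.py','w').write(s)
E
cat > run2.py <<'E'
from wm import *
def run(img,sf,ox,oy,k,F,B,BR):
    s=np.load(sf,allow_pickle=True).item(); g=cv2.GaussianBlur(cv2.imread(img,0).astype(np.float32),(0,0),.8)
    q=lambda p,z:onz('wrist',ox+p[0]/k,oy+p[1]/k,z,s)
    print(img)
    edge(g,s,q(F[0],.044),q(F[1],.044),.044,lab='fenceR'); edge(g,s,q(B[0],.044),q(B[1],.044),.044,lab='bar')
    for nm,(a,b) in BR.items(): edge(g,s,q(a,.015),q(b,.015),.015,lab=nm)
run('pics/w2.png','s2.npy',140,40,2.4,[(106,469),(388,195)],[(652,497),(395,217)],dict(left=((23,358),(328,32)),back=((729,487),(328,32))))
run('pics/w16f.png','s16.npy',130,40,2.4,[(134,469),(410,189)],[(677,492),(416,212)],dict(left=((43,356),(348,25)),back=((754,482),(348,25))))
E
python3 run2.py
```

```text
pics/w2.png
fenceR 0 angle -1.32 good 73 std 0.32
fenceR 1 angle -2.37 good 7 std 0.34
bar 0 angle -89.84 good 85 std 0.19
bar 1 angle -89.87 good 83 std 0.24
left 0 angle -2.27 good 16 std 0.3
left 1 angle 0.13 good 77 std 0.34
back 0 angle -89.9 good 57 std 0.25
back 1 angle -89.91 good 63 std 0.28
pics/w16f.png
fenceR 0 angle -0.18 good 70 std 0.3
fenceR 1 angle -0.12 good 3 std 0.2
bar 0 angle -89.82 good 84 std 0.22
bar 1 angle -89.79 good 83 std 0.25
left 0 angle -0.22 good 27 std 0.25
left 1 angle 0.05 good 66 std 0.32
back 0 angle -89.97 good 65 std 0.32
back 1 angle -89.92 good 57 std 0.28
```

```bash
python3 - <<'E'
from h import *
s=r.sense(); print(s['clock'],s['contact_force'],abs(s['qd']).max())
print(job.close_job())
E
```

```text
25.575 [-0.2642515   0.77691845  0.10083519] 0.010658315736264933
the job is handed in; nothing more can be done
None
```

I squared the fence, locked it with the clamp lever, laid the set square back on the table off the board, and handed the job in at about 25.6 s. The hand-in gives no verdict.

- **Pressing:** I pressed the set square into the corner for over 0.5 s, with about 8 N on the back stop and 13 N on the fence at the end. In that pressed picture the fence, stop and tool directions agreed within 0.1°.
- **Lever:** Pushed by the ball until the force jumped to about 5 N, it reads 1.20 to 1.23 rad in three views. It needs to be above 1.15 rad.
- **Set square:** It lies released and flat at its old spot on the table. The packet was not touched and looks unmoved in the top view. I did not measure the stamp's position, but the arm never went near it at working height.
- **Disagreement:** Later edge fits, with the arm clear, put the fence about 0.3° (0.006 rad) off square relative to the stop, not the 0.1° seen while pressed. It read 1.5° off at the start, and in the top view it did not shift when the lever was locked. That is inside the 0.015 rad limit (0.86°), though the fits are only good to about 0.2°.

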